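Set up the portion scale: poise to 200 g, scoop on with its spout out

ROBOT

A 6-joint arm with a two-finger parallel gripper is mounted at the origin on the work surface. World frame = base frame: x ahead of the robot, y to its left, z up, the work surface at z = 0. Lengths are in mm, angles in rad, forces in N, time in s.
With the tool pointing down it reaches from about 275 to 1000 mm from the base axis. Payload 8.4 kg.
Tool frame: the origin (TCP) lies on the centre line of the jaws, within the pads' length; the fingertips stand r.tip_reach ahead of it and the grasp point (between the pads) lies 3 mm ahead of it (r.tip_reach is the distance from the TCP to the fingertips, in mm); z points along the fingers, y is the direction in which the jaws open and shut (so a half turn about z gives the same grasp; the last joint's range is limited). The gripper opens to 85 mm and grips with 20 to 120 N. Pads are 22 mm wide; open, the fingers measure 114 mm over their backs; the gripper's body (76 mm by 85 mm) begins 54 mm behind the grasp point. The pads swing forward as they close: fully open they stand 13 mm farther back than shut.
Start: joints at [-1.227, 0.353, 1.633, -0, 1.155, -0.002], TCP at [211.842, -588.006, 253.281] pointing down, gripper open.
Joint ranges: [-2.63, 2.63], [-0.92, 2.1], [0.06, 2.66], [-1.3, 4.44], [0, 2.69], [-3.02, 3.02]. Speed limits (rad/s): [2.22, 2.22, 2.79, 3.14, 3.14, 3.14].

INTERFACE

Orientations are given as [roll, pitch, yaw] about the fixed x, y, z axes, in that order (R = Rz(yaw) Ry(pitch) Rx(roll)).
In Python, from rig import sense, optics, r, nets gives the robot as it stands. The module is installed in compiled form; this text tells all that it offers.
- The arm moves only by the tool carry_out, never from a script. Its argument "increments" is a list that holds one entry, the list of rows, each a list of 6 numbers: the shift along the tool's x, y, z normalised to -1 to 1, where 1 is 40 cm, then the turn, a rotation vector about the tool's x, y, z normalised to -1 to 1, where 1 is 60 degrees. A call has 1 to 5 rows; each row is the pose to reach, as a shift and turn from the pose commanded when the call began, along the tool's axes at that moment; what a row does not reach only later rows make up. A row lasts 1/12 s, in which the tool goes at most 41.7 mm and 7.16 degrees, less where a joint would pass 70% of its speed; a pose out of reach is approached as far as the arm can. A call with a number of a shift or a turn outside -1 to 1 is refused whole. A call with a gripper value outside its range is refused whole. "hand" is the closure, from 0 (fully open) to 1 (shut), set as the call begins (left out, the last holds). The fingers move at their own pace and stop on an object; "squeeze" is the grip in N (left out, the last holds). Time passes only in rows, so rows that repeat a pose let the fingers close. It gives the time, the measured TCP pose, the force and the opening at its end, in the units of the state.
- sense(): the state, without advancing time (a new reading comes with each control period).
- optics.grab_frame(name): name is "scene" or "top"; returns a dict with "img" (384x512x3 uint8, red, green, blue), "range_z" (384x512 float32, mm along the optical axis (not along the pixel's ray), 0 where there is no reading), "fov_y" (degrees; the focal length in pixels is half the picture's height over the tangent of half this angle, whatever the lens; pixels are square), "cx", "cy" (the principal point, pixels), "R" (3x3) and "t" (3): a world point X has camera coordinates R X + t. Camera axes: x right, y down, z forward; pixel columns grow to the right and rows downward; lengths in mm; the calibration is good to about 2 mm. A picture is of the moment at which its call begins.
- r.sign_off(): hands the job in, once; it reports no verdict.
Trained networks look in the newest picture that a camera, given by its name, has taken for a name from the list of things; names that differ only in an ending like _2 or _b are one class to them, and where a whole thing is asked for, a point or a joint stands for the part that bears it (a point fixed in the world has none). Each returns a list of dicts, best first, with "confidence" (0 to 1); they miss things now and then, are a little off and sometimes report something else, mostly with a low value. They report only what shows in the picture. A call takes as long as a camera call. They do not tell look-alikes from the thing itself.
- nets.trace(target, camera): "mask" (384x512 bool, what is visible of it).
- nets.tip_of(target, camera): "point" ([x, y, z] in mm, in world coordinates, good to about 4 mm: a listed point, or the origin of a listed thing).
The state is a dict: "clock": time; "qpos": joint angles; "qvel": joint speeds; "joint_efforts": joint torques, N m; "eef_pos": TCP position; "tcp_rot": TCP orientation; "contact_force": force on the tool from outside, world axes, zero at the start; "wrist_torque": the same for the moment, N m; "opening": opening from 0.0 (shut) to 1.0 (fully open).
Only numpy, scipy, OpenCV 4.12 (cv2) and the standard library are available. Lean on these libraries where they do the work, as an engineer would, in place of code of your own. Each camera call takes 0.05 s, during which the arm holds its last target.

TASK

Set up the portion scale for 200 g bags: lift the poise out of the zero notch of the beam and drop it into the 200 g notch (the notches are 50 g apart), and stand the scoop squarely in the middle of the empty platform with its spout pointing straight out over that end of the scale and its handle towards the middle of the scale. Set the scoop down gently, leave the counterpoise where it stands on the other platform, and leave everything else on the table alone.

Things in the scene. Friction and masses are not known exactly. Their poses are not given: they have to be found in the camera images.
- scale: Blue counter scale (balance), bolted down, 170 mm deep, 330 mm long. Origin: centre of its underside. x to its rear, y along it to the empty platform (left as the robot sees it, within 0.2 rad), z up. Notched beam along y in front (x = -95 mm), with end stops 11 mm higher than it. Thin indicator tower at the rear middle (x = 73 to 85 mm, 153 mm high). Platforms rise or sink 7 mm as it tips.
- goods_platform: The empty bright steel platform, a level plate 120 x 120 mm at the +y end of the scale (132 mm from the scale's middle). Origin: centre of its top face, about 119 mm above the table (113 mm when tipped down); axes as the scale's.
- weight_platform: The same platform at the -y end, carrying the counterpoise. Origin: centre of its top face, about 113 mm above the table.
- counterpoise: Small brass weight that balances the empty scoop, 44 mm across, 45 mm high, on the weight platform. Origin: centre of its underside. Must stay there.
- notch_0 (a point): Zero notch, first at the goods (+y) end of the beam: its middle, level with the beam's top edge, 106 mm above the table. Aluminium bar 12 mm thick with 7 notches 22 mm apart (0, 50 ... 300 g from the goods end), 10 mm wide, 7 mm deep; ticks on its white front strip, long at 0, 100, 200, 300 g. y runs along the beam to the goods end; the beam leans up to 0.025 rad either way.
- notch_200 (a point): The 200 g notch, the fifth counting the zero notch, 88 mm from it towards the weight platform: middle of the notch, level with the beam's top edge. Axes as notch_0.
- poise: Loose brass saddle on the beam, 31 mm across it, 24 mm along it, 0.3 kg; y along the beam. Origin: middle of its crown's underside, which rests on the beam's top edge (at the notch point when seated). Upright round black knob, 17 mm thick, 8 to 42 mm above the origin. Cheeks hang 26 mm down beside the bar, 3 mm play each. Key under the crown 6 mm wide, 5.6 mm deep: lift over 6 mm to pass along.
- scoop: Scale scoop of aluminium, 0.24 kg: flat-bottomed pan 150 mm long, 100 mm wide, walls 50 mm high (back wall 62 mm), narrowing to a raised open spout at its +x end, black loop handle at its -x end. Origin: centre of its underside (the flat floor reaches from x = -75 to +50 mm); x points to the spout, z up. Starts on the table.
- scoop_spout (a point): Middle of the scoop's pouring lip, 98 mm ahead of the scoop's origin (+x), 30 mm above its underside.
- scoop_handle (a point): Middle of the handle's top bar, 107 mm behind the scoop's origin, 54 mm above its underside. The bar lies along the scoop's x: 12 mm wide, 14 mm high, free from x = -75 to -125 mm, with 24 mm of free air beneath. The scoop's centre of mass lies about 85 mm ahead of it.
- block: Round wooden chopping block, 260 mm across, 45 mm high, origin at the centre of its underside. Leave alone.
- cleaver: Cleaver with a black handle lying on the block. Leave alone.
- tubs: Stack of nested clear and white tubs, 112 mm across, 151 mm high. Leave alone.
- jar: Seasoning jar with red cap, 72 mm across, 130 mm high, behind the scale. Leave alone.
- spare_weight: Brass weight with a knob, 52 mm across, 54 mm high, standing on the table before the scale. Leave alone.
- bowl: Small steel bowl, 130 mm across, 55 mm high, behind the scale. Leave alone.
Things that resemble listed ones, but are neither listed nor needed, are in the scene too. Leave any pink look-alike of the poise alone.

How it is judged (in metres and radians):
At the end, for the whole second after the job is handed in: Poise at rest in the 200 g notch, key fully down (4 mm along the beam, 2.5 mm in height); scoop at rest, level on the goods platform, centred within 22 mm each way, spout out over that end within 0.2 rad; counterpoise upright within 30 mm of its platform's centre (angle between the x axis of scoop and the y axis of scale, either way round below 0.2 rad and y of scoop_spout in the frame of scale above 0.18 m and x of scoop in the frame of scale between -0.022 and 0.022 m and y of scoop in the frame of scale between 0.11 and 0.154 m and angle between each of scoop, counterpoise's own z axis and vertical below 0.06 rad and contact force between scoop and goods_platform above 0.5 N and linear speed of each of scoop, poise below 0.02 m/s and y of poise in the frame of notch_200 between -0.004 and 0.004 m and x of poise in the frame of notch_200 between -0.005 and 0.005 m and z of poise in the frame of notch_200 between -0.0025 and 0.0025 m and angle between poise's own z axis and vertical below 0.09 rad and horizontal distance between counterpoise and weight_platform below 0.03 m); the robot touches nothing.
It fails at once if the scoop is slammed or pressed on the platform (more than 45 N) (contact force between scoop and goods_platform above 45 N).
It fails at once if the scoop is let fall onto the platform from more than 12 mm above it (horizontal distance between scoop and goods_platform below 0.12 m and z of scoop in the frame of goods_platform above 0.012 m and contact force between scoop and anything else below 0.1 N and linear speed of scoop above 0.1 m/s).
It fails at once if the counterpoise is shifted by more than 25 mm (distance of counterpoise from where it was at the start of the episode above 0.025 m).
It fails at once if another thing on the table is moved by more than 30 mm (distance of any of block, cleaver, tubs, jar, spare_weight, bowl from where it was at the start of the episode above 0.03 m).
It also fails if it takes over 61 s, if anything falls off the work surface, if the arm or the gripper's body presses on something with over 40 N, if the wrist force passes 120 N, or if a joint passes its speed limit or range.

## Working session

There is one attempt and no reset: what is moved stays moved. The work goes in short steps, Python scripts to look and compute and a tool call to move; the robot and the scene stay as the last step left them, time stands still between calls to the robot, and variables do not carry over. Pictures are saved under pics/ and viewed, and the job is handed in when it is done.

Besides the shell and the picture viewer there is one more tool, called after ">>>" as name(argument=value, ...), one argument or row to a line, values as JSON. carry_out: Moves the arm, as the interface text tells. Its arguments: {"type":"object","properties":{"increments":{"type":"array","items":{"type":"array","items":{"type":"array","items":{"type":"number","minimum":-1,"maximum":1}}}},"hand":{"type":"number"},"squeeze":{"type":"number"}},"required":["increments"]}

```bash
mkdir -p pics; ls; python3 - <<'E'
from rig import sense, optics, r, nets
import cv2,numpy as np,pickle
s=sense();print(s, r.tip_reach)
for n in("scene","top"):
    f=optics.grab_frame(n)
    pickle.dump(f,open(f"{n}0.pkl","wb"))
    cv2.imwrite(f"pics/{n}0.png",cv2.resize(f["img"][:,:,::-1],(768,576),interpolation=cv2.INTER_CUBIC))
    print(n,f["fov_y"],f["cx"],f["cy"],f["R"],f["t"])
    for t in["scale","goods_platform","weight_platform","counterpoise","notch_0","notch_200","poise","scoop","scoop_spout","scoop_handle","spare_weight","jar","bowl","tubs","block"]:
        print(t,[(np.round(d["point"],1).tolist(),round(d["confidence"],2)) for d in nets.tip_of(t,n)])
E
```

```text
pics
{'clock': 0.0, 'qpos': array([-1.22739321e+00,  3.53664210e-01,  1.63413640e+00, -1.09633011e-06,
        1.15518664e+00, -2.43030461e-03]), 'qvel': array([ 9.15847314e-05, -6.16320743e-04, -9.52239711e-04,  1.94896779e-04,
        2.14450370e-04,  1.66205755e-03]), 'joint_efforts': array([ 2.80528242e-03, -6.05256414e+01, -3.42060184e+01,  1.27294970e-04,
        9.45459557e-03,  8.62760828e-06]), 'eef_pos': array([ 211.69566771, -587.58490431,  252.55065529]), 'tcp_rot': array([-3.14019807e+00, -2.38689158e-06,  3.45833861e-01]), 'contact_force': array([-0.76695624, -0.58286419, -0.43738758]), 'wrist_torque': array([-0.03477906, -0.03773586, -0.01813407]), 'opening': 1.0037170081078135} 22.0
scene 45.39257861533972 249.4491466889848 192.67055781629244 [[ 0.61514755  0.78841106  0.00122006]
 [ 0.61444735 -0.47844381 -0.62733243]
 [-0.4940121   0.38665167 -0.77875062]] [-374.66477763 -263.51358427 1542.73063161]
scale [([533.3, -308.6, 1.4], 0.75), ([636.9, 103.7, 1.0], 0.7)]
goods_platform [([661.4, 239.6, 121.5], 0.87), ([619.1, -16.9, 113.0], 0.52)]
weight_platform [([616.7, 
[... 1119 characters left out ...]
 0.27)]
counterpoise [([617.3, -18.2, 110.3], 0.67)]
notch_0 [([561.8, 190.0, 105.0], 0.97), ([540.6, 105.0, 105.3], 0.63)]
notch_200 [([561.8, 190.0, 105.0], 0.97), ([540.6, 105.0, 105.3], 0.63)]
poise [([392.0, 173.0, 28.7], 0.5), ([558.4, 187.0, 108.7], 0.39), ([795.7, -117.0, -1.8], 0.2)]
scoop [([536.3, -305.1, -2.8], 0.83)]
scoop_spout [([613.6, -252.8, 30.6], 0.68)]
scoop_handle [([449.5, -373.4, 55.5], 0.67), ([411.6, -107.4, 1.3], 0.35)]
spare_weight [([410.6, -108.9, 1.0], 0.71)]
jar [([798.1, -116.5, -1.5], 0.72), ([533.3, -306.5, -0.3], 0.51)]
bowl [([763.8, -271.8, 1.4], 0.94), ([618.4, -22.2, 111.5], 0.38)]
tubs [([642.3, 468.5, -2.2], 0.88)]
block [([401.0, 476.1, 0.6], 0.68)]
```

View pics/scene0.png

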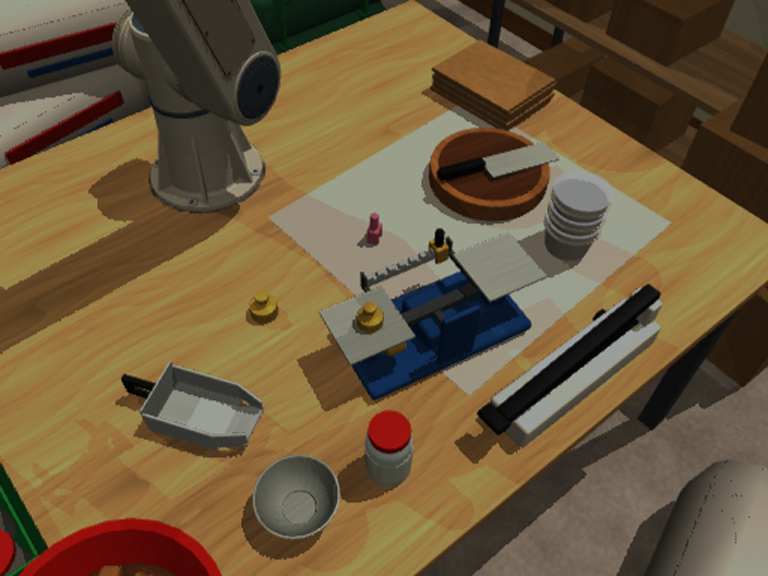

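View pics/top0.png

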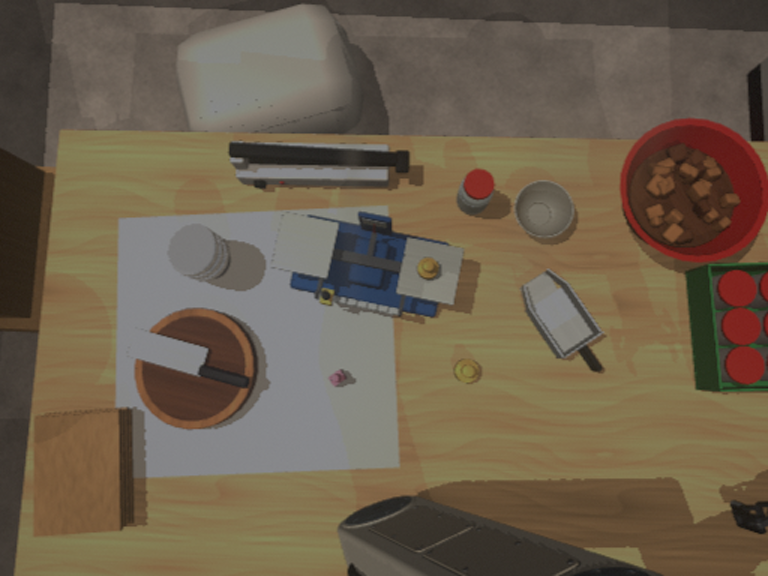

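The scale stands at the centre with the poise at its left end (scene px ~440,240; top ~327,295). The pink look-alike is at scene px ~(374,228), and the scoop is at the right (top ~565,320). I'll refine these poses from depth next.

```bash
cat > h.py <<'E'
import numpy as np,cv2,pickle
def cloud(f):
    h,w=f["range_z"].shape; fl=h/2/np.tan(np.radians(f["fov_y"])/2)
    u,v=np.meshgrid(np.arange(w),np.arange(h)); z=f["range_z"].astype(float)
    P=np.stack([(u-f["cx"])*z/fl,(v-f["cy"])*z/fl,z],-1)
    W=(P-f["t"])@f["R"]; W[z<=0]=np.nan
    return W
def proj(f,X):
    h=f["range_z"].shape[0]; fl=h/2/np.tan(np.radians(f["fov_y"])/2)
    c=np.asarray(X)@f["R"].T+f["t"]; return c[...,:2]/c[...,2:]*fl+[f["cx"],f["cy"]]
def inbox(W,x0,x1,y0,y1,z0,z1):
    P=W.reshape(-1,3); return P[(P[:,0]>x0)&(P[:,0]<x1)&(P[:,1]>y0)&(P[:,1]<y1)&(P[:,2]>z0)&(P[:,2]<z1)]
E
python3 - <<'E'
from h import *
for n in("scene","top"):
    f=pickle.load(open(f"{n}0.pkl","rb"));W=cloud(f)
    # platforms
    for nm,b in(("goods",(585,740,165,310,108,128)),("weight",(545,690,-90,50,106,118))):
        P=inbox(W,*b); r=cv2.minAreaRect(P[:,:2].astype(np.float32)); print(n,nm,len(P),np.round(r[0],1),np.round(r[1],1),r[2],"z",np.median(P[:,2]).round(1), "mean",P.mean(0).round(1))
    K=inbox(W,530,590,160,215,125,160); print("knob",len(K),K.mean(0).round(1),K.max(0).round(1),K.min(0).round(1))
    T=K[K[:,2]>K[:,2].max()-4];print("knobtop",len(T),T.mean(0).round(1))
    B=inbox(W,525,575,90,175,101,112); 
    print("beam",len(B), np.polyfit(B[:,1],B[:,0],1).round(3),np.polyfit(B[:,1],B[:,2],1).round(3))
    S=inbox(W,420,660,-420,-210,20,75); r=cv2.minAreaRect(S[:,:2].astype(np.float32)); print("scoop",r)
    H=inbox(W,400,480,-420,-330,40,75); d=np.array([np.cos(.617),np.sin(.617)])
    H=H[((H[:,:2]-[535,-308])@d)<-80]; c=H.mean(0); e=np.linalg.svd(H[:,:2]-c[:2])[2][0]; print("handle",len(H),c.round(1),np.arctan2(*e[::-1]),H[:,2].max())
E
python3 - <<'E'
import sys;sys.path.insert(0,'.')
from h import *
f=pickle.load(open("scene0.pkl","rb"));i=f["img"][130:240,200:370,::-1]
cv2.imwrite("pics/c1.png",cv2.resize(i,None,fx=4.6,fy=4.6,interpolation=cv2.INTER_CUBIC))
f=pickle.load(open("top0.pkl","rb"));i=f["img"][130:220,170:320,::-1]
cv2.imwrite("pics/c2.png",cv2.resize(i,None,fx=5.2,fy=5.2,interpolation=cv2.INTER_CUBIC))
E
```

```text
scene goods 1597 [663.7 235.8] [122.9 124.3] 78.65117645263672 z 119.4 mean [665.6 233.9 119.3]
scene weight 1630 [615.7 -23.2] [121.5 122.9] 79.86917877197266 z 112.6 mean [620.2 -27.5 112.6]
knob 56 [560.2 184.1 141.1] [568.  195.3 152.1] [550.9 177.8 126.3]
knobtop 11 [559.2 185.7 149.7]
beam 91 [2.11000e-01 5.21016e+02] [2.60000e-02 1.01133e+02]
scoop ((520.8947143554688, -318.8948974609375), (235.700439453125, 103.9992446899414), 34.85029220581055)
handle 129 [ 446.5 -371.5   57.7] 0.6063623704958561 64.94655358090397
top goods 1463 [662.9 238.2] [120.9 120.6] 79.27718353271484 z 119.1 mean [662.  237.5 119.1]
top weight 1310 [615.5 -21.6] [119.7 120.6] 79.66007232666016 z 112.5 mean [614.4 -22.2 112.5]
knob 28 [556.2 187.3 145.5] [563.5 194.9 154.4] [549.3 180.3 127.4]
knobtop 8 [556.4 187.8 152.2]
beam 65 [1.63000e-01 5.25395e+02] [2.40000e-02 1.01493e+02]
scoop ((520.0390625, -317.129150390625), (236.73300170898438, 102.639404296875), 34.261043548583984)
handle 84 [ 444.4 -366.5   59.3] -2.547861024703798 65.72210748035825
```

View pics/c1.png

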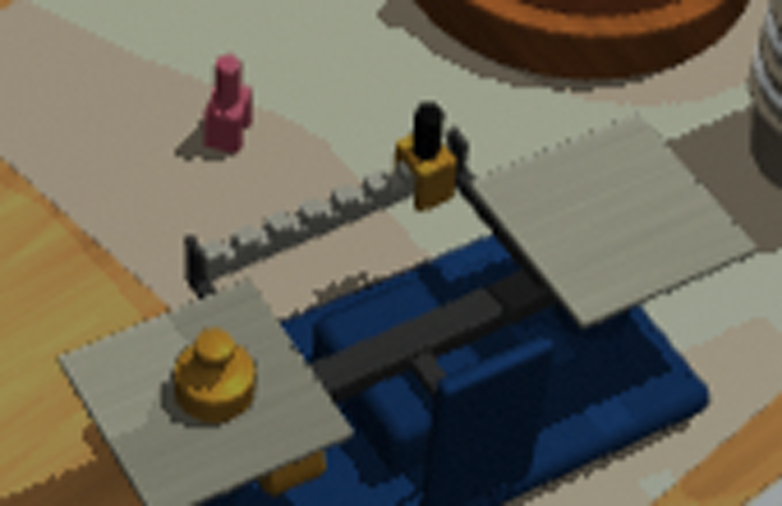

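View pics/c2.png

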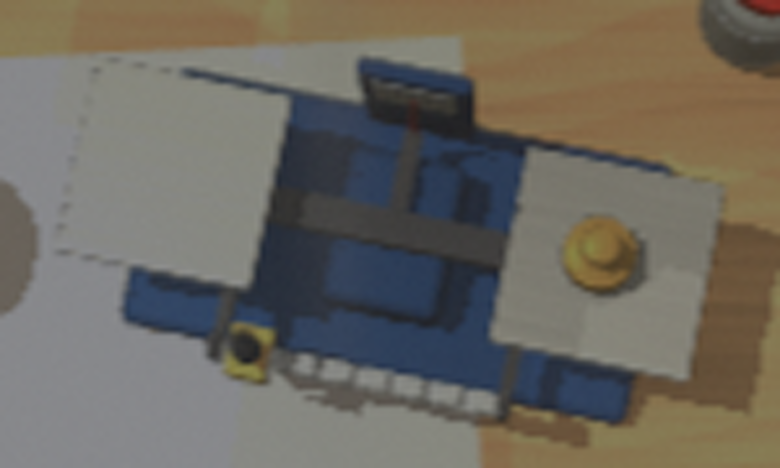

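```bash
cat >> h.py <<'E'
from scipy.spatial.transform import Rotation as Ro
def plan(x,y,z,yaw,s=None):
    from rig import sense
    s=s or sense(); R0=Ro.from_euler('xyz',s["tcp_rot"]); R1=Ro.from_euler('xyz',[np.pi,0,yaw])
    d=R0.inv().apply(np.array([x,y,z])-s["eef_pos"])/400; w=(R0.inv()*R1).as_rotvec()/np.radians(60)
    print("t",round(s["clock"],2),"pos",s["eef_pos"].round(1),"rot",s["tcp_rot"].round(3),"F",s["contact_force"].round(1),"open",round(s["opening"],3),"dist",round(np.linalg.norm(d)*400,1))
    print("row",d.round(4).tolist()+w.round(4).tolist())
E
python3 - <<'E'
from h import *
plan(557,188,220,1.389)
E
```

```text
t 1.6 pos [ 211.9 -588.   253.3] rot [3.142 0.    0.346] F [-0.2 -0.2  0.5] open 1.001 dist 850.0
row [1.4695, -1.5326, 0.0831, 0.0, 0.0001, -0.9961]
```

>>> carry_out(
  increments=[
    [[0.07, -0.073, 0.0, 0, 0, -0.08], [0.142, -0.148, 0.0, 0, 0, -0.18], [0.214, -0.223, 0.005, 0, 0, -0.28], [0.286, -0.298, 0.01, 0, 0, -0.38], [0.358, -0.373, 0.02, 0, 0, -0.48]],
  ],
  hand=0.3,
)

```text
clock: 2.02
eef_pos: [296.3, -397.7, 245.6]
tcp_rot: [3.141, 0.0, 0.853]
contact_force: [0.7, -0.1, -0.0]
opening: 0.698
```

```bash
python3 -c "
from h import *
plan(557,188,220,1.389)"
```

```text
t 2.02 pos [ 296.3 -397.7  245.6] rot [3.141 0.    0.853] F [ 0.7 -0.1 -0. ] open 0.698 dist 641.6
row [1.5315, -0.4723, 0.0633, 0.0009, 0.0003, -0.5119]
```

>>> carry_out(
  increments=[
    [[0.099, -0.03, 0.0, 0, 0, -0.1], [0.198, -0.06, 0.0, 0, 0, -0.2], [0.297, -0.09, 0.005, 0, 0, -0.3], [0.396, -0.12, 0.01, 0, 0, -0.4], [0.495, -0.15, 0.02, 0, 0, -0.5]],
  ],
)

```text
clock: 2.43
eef_pos: [382.5, -209.3, 237.8]
tcp_rot: [3.14, 0.0, 1.377]
contact_force: [1.0, 0.1, -1.2]
opening: 0.697
```

```bash
python3 -c "
from h import *
plan(557,188,220,1.389)"
```

```text
t 2.43 pos [ 382.5 -209.3  237.8] rot [3.14  0.    1.377] F [ 1.   0.1 -1.2] open 0.697 dist 434.3
row [1.0587, 0.2367, 0.0444, 0.0014, 0.0004, -0.0116]
```

>>> carry_out(
  increments=[
    [[0.1, 0.022, 0.0, 0, 0, 0], [0.2, 0.045, 0.0, 0, 0, 0], [0.3, 0.067, 0.01, 0, 0, 0], [0.4, 0.09, 0.01, 0, 0, 0], [0.5, 0.112, 0.02, 0, 0, -0.01]],
  ],
  hand=0.4,
)

```text
clock: 2.85
eef_pos: [466.1, -21.7, 230.0]
tcp_rot: [3.14, -0.0, 1.382]
contact_force: [2.2, -0.6, 0.4]
opening: 0.598
```

```bash
python3 -c "
from h import *
plan(557,188,220,1.389)"
```

```text
t 2.85 pos [466.1 -21.7 230. ] rot [ 3.14  -0.     1.382] F [ 2.2 -0.6  0.4] open 0.598 dist 228.8
row [0.5575, 0.125, 0.0253, 0.0016, -0.0002, -0.0062]
```

>>> carry_out(
  increments=[
    [[0.1, 0.022, 0.0, 0, 0, 0], [0.2, 0.045, 0.0, 0, 0, 0], [0.3, 0.067, 0.01, 0, 0, 0], [0.4, 0.09, 0.01, 0, 0, 0], [0.48, 0.105, 0.02, 0, 0, 0]],
  ],
)

```text
clock: 3.27
eef_pos: [543.8, 160.0, 221.9]
tcp_rot: [3.14, -0.001, 1.383]
contact_force: [0.6, -0.1, 0.8]
opening: 0.602
```

>>> carry_out(
  increments=[
    [[0.0, 0, 0, 0, 0, 0], [0, 0, 0, 0, 0, 0]],
  ],
)

```text
clock: 3.43
eef_pos: [542.5, 158.4, 220.8]
tcp_rot: [-3.141, 0.0, 1.385]
contact_force: [0.3, -0.0, -0.1]
opening: 0.6
```

```bash
python3 -c "
from h import *
plan(557,188,220,1.389)
from rig import optics
for n in('scene','top'):
    f=optics.grab_frame(n); a,b=(slice(90,230),slice(200,380)) if n=='scene' else (slice(140,250),slice(140,320))
    cv2.imwrite('pics/a_%s.png'%n,cv2.resize(f['img'][a,b,::-1],None,fx=4,fy=4,interpolation=cv2.INTER_CUBIC))
"
```

```text
t 3.43 pos [542.5 158.4 220.8] rot [-3.141  0.     1.385] F [ 0.3 -0.  -0.1] open 0.6 dist 32.9
row [0.0793, 0.0219, 0.0021, -0.0005, 0.0003, -0.0035]
```

View pics/a_scene.png

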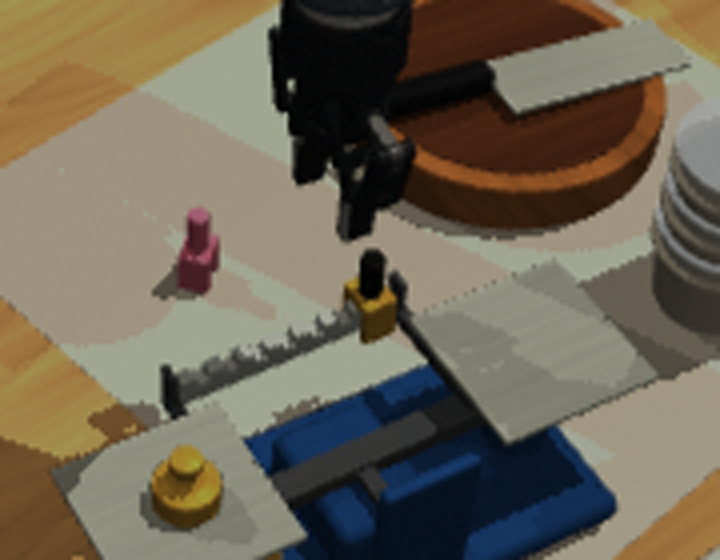

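View pics/a_top.png

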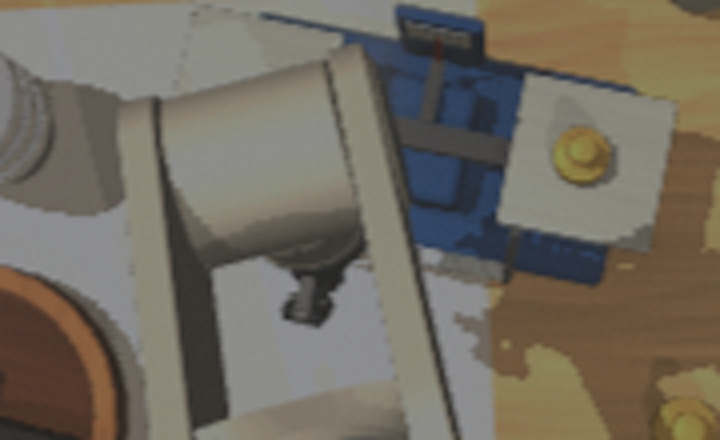

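The scene view shows the gripper just short of the poise (poise at crop px ~371,290) with clear air below it. Next I'll line up above the knob.

>>> carry_out(
  increments=[
    [[0.04, 0.011, 0, 0, 0, 0], [0.08, 0.022, 0, 0, 0, 0], [0.08, 0.022, 0.05, 0, 0, 0], [0.08, 0.022, 0.1, 0, 0, 0], [0.08, 0.022, 0.1, 0, 0, 0]],
  ],
  hand=0.5,
)

```text
clock: 3.95
eef_pos: [555.8, 186.7, 178.3]
tcp_rot: [-3.138, 0.002, 1.382]
contact_force: [-0.7, -0.5, -0.3]
opening: 0.501
```

```bash
python3 -c "
from h import *
plan(557,188,143,1.389)
from rig import optics
for n in('scene',):
    f=optics.grab_frame(n); a,b=(slice(110,210),slice(230,360))
    cv2.imwrite('pics/b_%s.png'%n,cv2.resize(f['img'][a,b,::-1],None,fx=6,fy=6,interpolation=cv2.INTER_CUBIC))
"
```

```text
t 3.95 pos [555.8 186.7 178.3] rot [-3.138e+00  2.000e-03  1.382e+00] F [-0.7 -0.5 -0.3] open 0.501 dist 35.4
row [0.004, 0.0027, 0.0883, -0.0037, 0.0019, -0.0066]
```

View pics/b_scene.png

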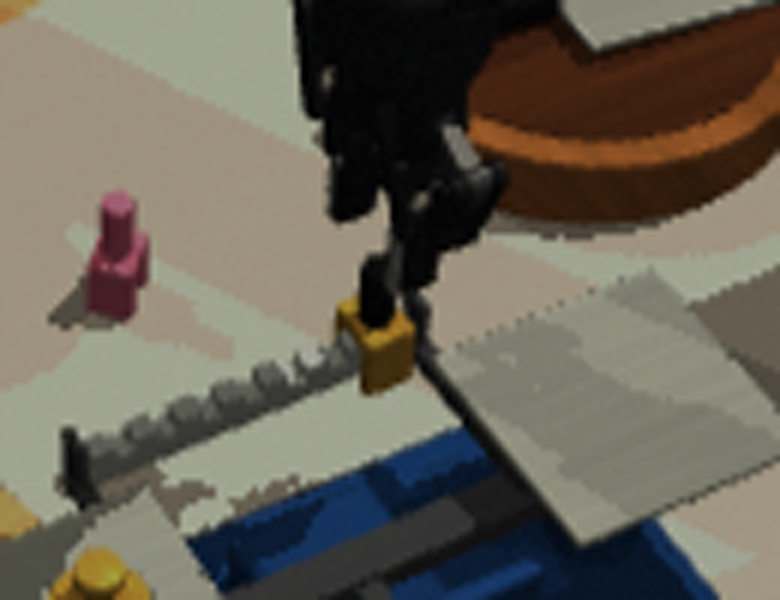

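The knob (crop px ~378,290) lies under and between the two fingers, so I'll descend.

>>> carry_out(
  increments=[
    [[0.004, 0.002, 0.03, 0, 0, 0], [0.004, 0.002, 0.06, 0, 0, 0], [0.004, 0.002, 0.085, 0, 0, 0], [0.004, 0.002, 0.085, 0, 0, 0]],
  ],
)

```text
clock: 4.33
eef_pos: [557.0, 187.8, 145.1]
tcp_rot: [-3.139, 0.001, 1.382]
contact_force: [-0.4, -0.4, -0.2]
opening: 0.498
```

```bash
python3 -c "
from h import *
plan(557,188,143,1.389)
from rig import optics
for n in('scene',):
    f=optics.grab_frame(n); a,b=(slice(110,210),slice(230,360))
    cv2.imwrite('pics/c_%s.png'%n,cv2.resize(f['img'][a,b,::-1],None,fx=6,fy=6,interpolation=cv2.INTER_CUBIC))
"
```

```text
t 4.33 pos [557.  187.8 145.1] rot [-3.139e+00  1.000e-03  1.382e+00] F [-0.4 -0.4 -0.2] open 0.498 dist 2.1
row [0.0006, -0.0001, 0.0053, -0.0025, 0.0014, -0.0063]
```

View pics/c_scene.png

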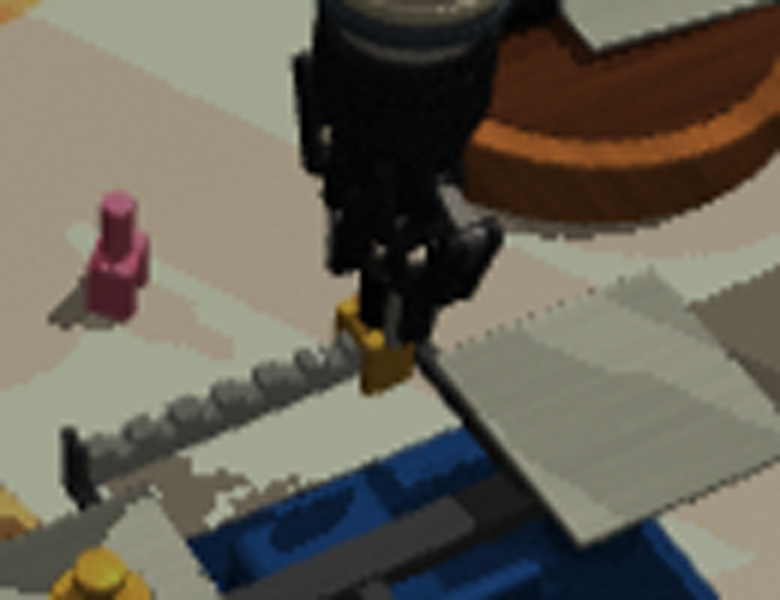

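>>> carry_out(
  increments=[
    [[0, 0, 0, 0, 0, 0], [0, 0, 0, 0, 0, 0], [0, 0, 0, 0, 0, 0], [0, 0, 0, 0, 0, 0], [0, 0, 0, 0, 0, 0]],
  ],
  hand=1,
  squeeze=30,
)

```text
clock: 4.8
eef_pos: [558.4, 188.3, 147.8]
tcp_rot: [3.141, -0.0, 1.382]
contact_force: [-1.9, 0.7, 2.1]
opening: 0.183
```

```bash
python3 -c "
from h import *
plan(557,188,143,1.389)
from rig import optics
for n in('scene',):
    f=optics.grab_frame(n); a,b=(slice(110,210),slice(230,360))
    cv2.imwrite('pics/d_%s.png'%n,cv2.resize(f['img'][a,b,::-1],None,fx=6,fy=6,interpolation=cv2.INTER_CUBIC))
plan(557,188,143,1.389)
"
```

```text
t 4.8 pos [558.4 188.3 147.8] rot [ 3.141 -0.     1.382] F [-1.9  0.7  2.1] open 0.183 dist 5.0
row [-0.0013, -0.0032, 0.012, 0.0006, -0.0004, -0.0063]
t 4.85 pos [558.4 188.3 147.8] rot [ 3.141 -0.     1.382] F [-0.6 -0.   3.9] open 0.189 dist 5.0
row [-0.0013, -0.0032, 0.0119, 0.0005, -0.0003, -0.0062]
```

View pics/d_scene.png

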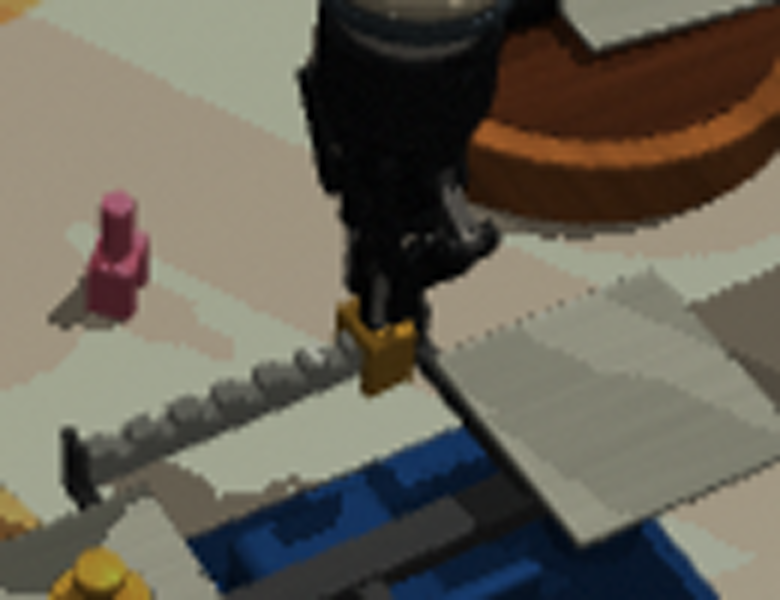

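>>> carry_out(
  increments=[
    [[0, 0, 0, 0, 0, 0], [0, 0, 0, 0, 0, 0], [0, 0, -0.02, 0, 0, 0], [0, 0, -0.04, 0, 0, 0], [0, 0, -0.04, 0, 0, 0]],
  ],
  squeeze=60,
)

```text
clock: 5.27
eef_pos: [558.9, 188.4, 164.8]
tcp_rot: [3.14, -0.001, 1.383]
contact_force: [0.8, 0.3, -3.1]
opening: 0.172
```

```bash
python3 -c "
from h import *
from rig import optics
for n in('scene',):
    f=optics.grab_frame(n); a,b=(slice(110,210),slice(230,360))
    cv2.imwrite('pics/e_%s.png'%n,cv2.resize(f['img'][a,b,::-1],None,fx=6,fy=6,interpolation=cv2.INTER_CUBIC))
plan(557,188,143,1.389)
"
```

```text
t 5.32 pos [558.7 188.4 164.2] rot [ 3.140e+00 -1.000e-03  1.383e+00] F [-0.4 -0.5 -2.9] open 0.177 dist 21.3
row [-0.0017, -0.0042, 0.0531, 0.0014, -0.0007, -0.0062]
```

View pics/e_scene.png

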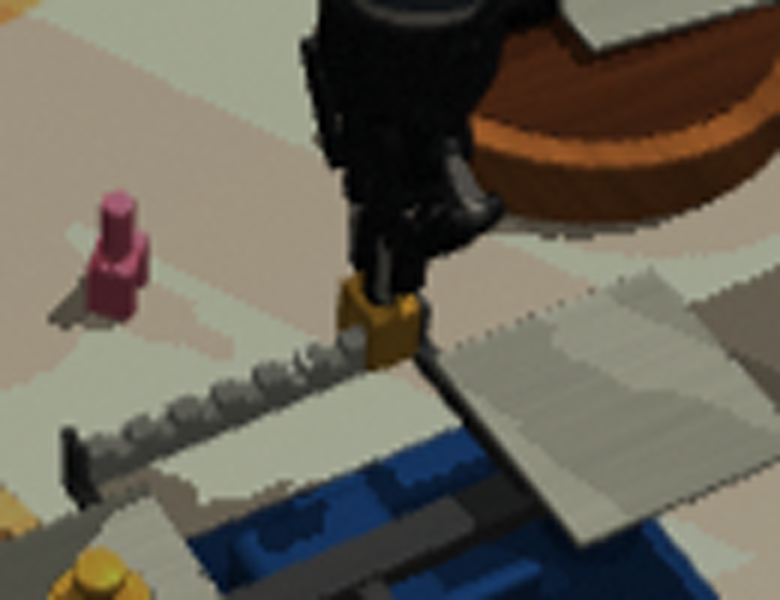

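The poise is off the notch (wrist reads −3 N), with its cheeks still straddling the bar. I'll now move it 88 mm along the beam.

>>> carry_out(
  increments=[
    [[-0.05, 0, 0, 0, 0, 0], [-0.1, 0, 0, 0, 0, 0], [-0.15, 0, 0, 0, 0, 0], [-0.2, 0.001, 0, 0, 0, 0], [-0.22, 0.001, 0, 0, 0, 0]],
  ],
)

```text
clock: 5.73
eef_pos: [541.2, 99.7, 163.0]
tcp_rot: [-3.141, 0.001, 1.382]
contact_force: [0.2, -0.4, -2.9]
opening: 0.174
```

>>> carry_out(
  increments=[
    [[0, 0, 0, 0, 0, 0], [0, 0, 0, 0, 0, 0]],
  ],
)

```text
clock: 5.9
eef_pos: [542.3, 101.8, 163.3]
tcp_rot: [3.141, -0.0, 1.381]
contact_force: [-0.4, 0.9, -2.9]
opening: 0.176
```

```bash
python3 -c "
from h import *
from rig import optics
for n in('scene','top'):
    f=optics.grab_frame(n); pickle.dump(f,open('m_%s.pkl'%n,'wb'));a,b=(slice(120,210),slice(220,340)) if n=='scene' else (slice(140,250),slice(140,320))
    cv2.imwrite('pics/f_%s.png'%n,cv2.resize(f['img'][a,b,::-1],None,fx=6 if n=='scene' else 4,fy=6 if n=='scene' else 4,interpolation=cv2.INTER_CUBIC))
plan(542.8,101.9,143,1.389)
"
```

```text
t 6.0 pos [542.5 102.5 163.4] rot [ 3.141e+00 -1.000e-03  1.383e+00] F [ 0.1  0.  -2.9] open 0.172 dist 20.4
row [-0.0012, 0.001, 0.0509, 0.0004, -0.0005, -0.0061]
```

View pics/f_scene.png

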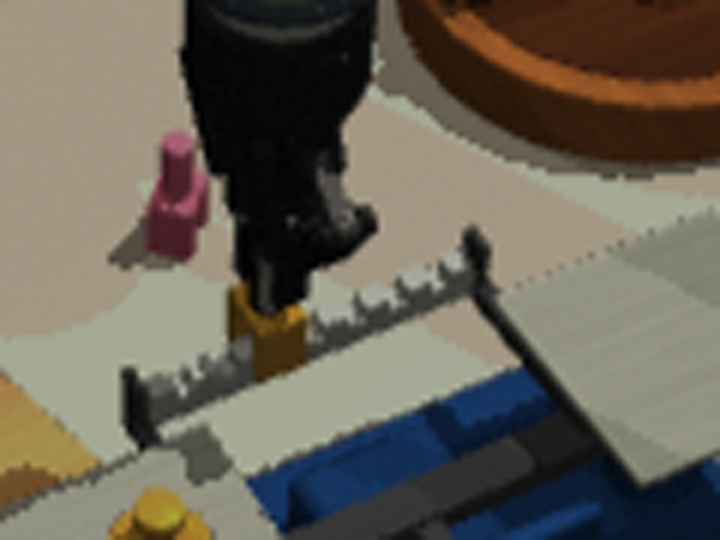

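View pics/f_top.png

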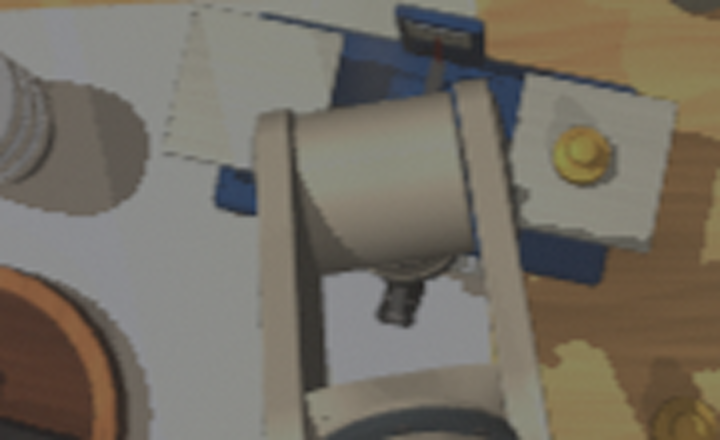

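```bash
python3 -c "
from h import *
f=pickle.load(open('m_scene.pkl','rb'))
u=np.array([-.181,-.9835,-.025])
k=8; a=(150,215); 
img=cv2.resize(f['img'][150:210,225:325,::-1],None,fx=k,fy=k,interpolation=cv2.INTER_CUBIC)
for n in range(7):
    for e,c in((-95+6,(0,0,255)),(-95-6,(0,255,0))):
        X=np.array([639.2,108.2,106])+ (e)*np.array([.9835,-.181,0])+66*np.array([.181,.9835,0])+22*n*u
        p=(proj(f,X)-[225,150]+.5)*k
        cv2.circle(img,tuple(int(v) for v in p),4,c,-1)
cv2.imwrite('pics/g.png',img)
"
```

```text
(no output)
```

View pics/g.png

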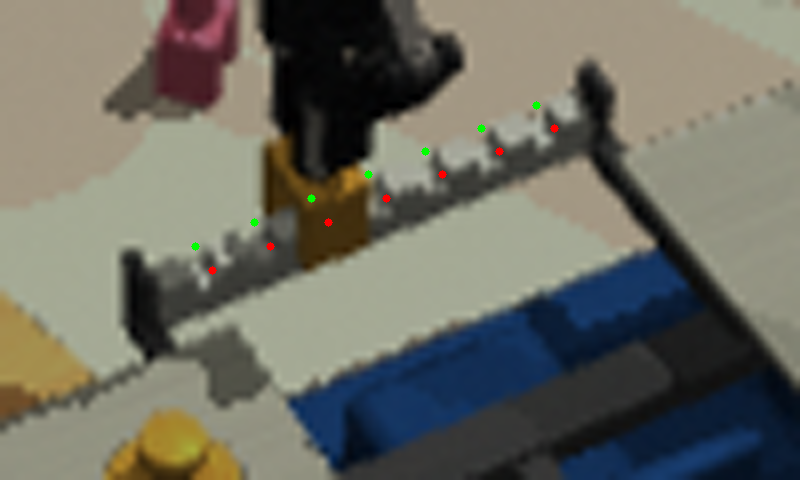

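```bash
python3 -c "
from h import *
f=pickle.load(open('m_scene.pkl','rb'))
ex=np.array([.9835,-.181,0]);ey=np.array([.181,.9835,0]);O=np.array([639.2,108.2,0])
fl=192/np.tan(np.radians(f['fov_y'])/2); C=-f['R'].T@f['t']
def hit(px,py,xs):
    d=f['R'].T@np.array([(px-f['cx'])/fl,(py-f['cy'])/fl,1]); s=(xs-(C-O)@ex)/(d@ex); X=C+s*d; return ((X-O)@ey).round(1),X[2].round(1)
g=lambda x,y,k,ox,oy,xs:hit(x/k-.5+ox,y/k-.5+oy,xs)
print('C',C)
print('init bottom',g(363,393,6,230,110,-79.5),g(413,372,6,230,110,-79.5))
print('now bottom',g(300,268,8,225,150,-79.5),g(368,238,8,225,150,-79.5))
print('beam ends rear top bits',[g(x,y,8,225,150,-89) for x,y in((585,118),(548,130),(530,140))])
I=f['img'].astype(int)
"
python3 - <<'E'
import sys;sys.path.insert(0,'.')
from h import *
import os;os.chdir('.')
f=pickle.load(open('m_scene.pkl','rb'))
cv2.imwrite('pics/g2.png',cv2.resize(f['img'][155:190,245:305,::-1],None,fx=13,fy=13,interpolation=cv2.INTER_NEAREST))
f=pickle.load(open('scene0.pkl','rb'))
cv2.imwrite('pics/g3.png',cv2.resize(f['img'][150:190,235:305,::-1],None,fx=11,fy=11,interpolation=cv2.INTER_NEAREST))
E
```

```text
C [1154.51693718 -427.1859679  1036.54893613]
init bottom (np.float64(49.9), np.float64(84.8)) (np.float64(76.6), np.float64(85.3))
now bottom (np.float64(-38.0), np.float64(98.9)) (np.float64(-12.1), np.float64(100.3))
beam ends rear top bits [(np.float64(78.2), np.float64(105.0)), (np.float64(63.3), np.float64(106.4)), (np.float64(56.3), np.float64(104.9))]
```

View pics/g2.png

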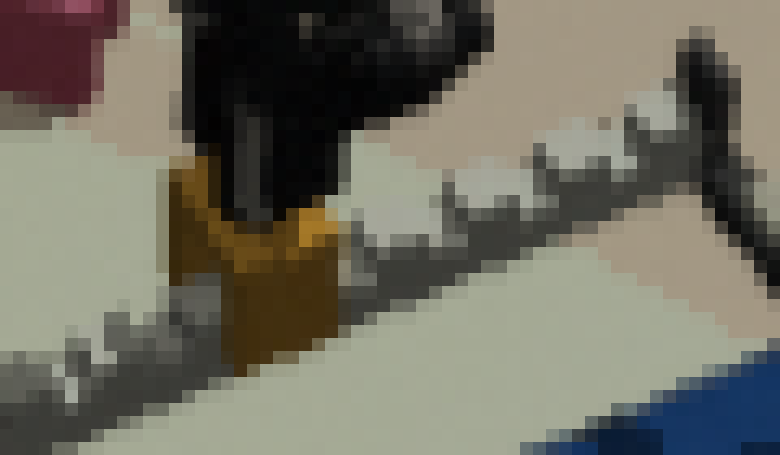

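View pics/g3.png

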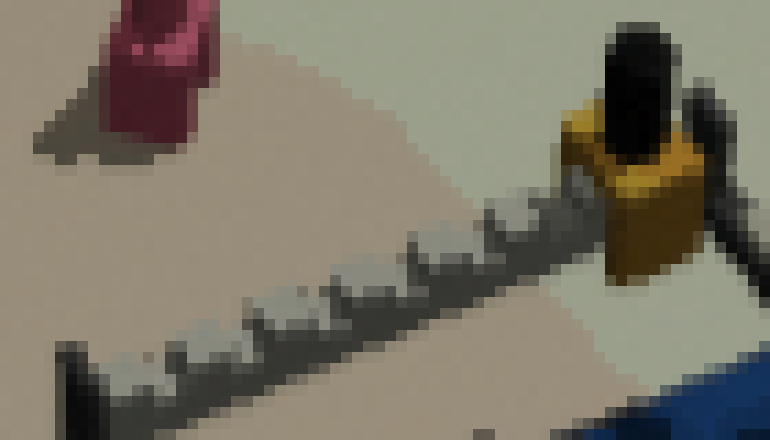

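>>> carry_out(
  increments=[
    [[-0.002, 0, 0.01, 0, 0, 0], [-0.002, 0, 0.02, 0, 0, 0], [-0.002, 0, 0.03, 0, 0, 0], [-0.002, 0, 0.035, 0, 0, 0], [-0.002, 0, 0.035, 0, 0, 0]],
  ],
)

```text
clock: 6.42
eef_pos: [541.4, 101.0, 148.4]
tcp_rot: [-3.14, 0.0, 1.383]
contact_force: [-0.3, -0.6, -3.3]
opening: 0.171
```

```bash
python3 -c "
from h import *
plan(542.8,101.9,145,1.389)
"
```

```text
t 6.42 pos [541.4 101.  148.4] rot [-3.14   0.     1.383] F [-0.3 -0.6 -3.3] open 0.171 dist 3.8
row [0.0028, 0.0029, 0.0086, -0.0012, 0.0005, -0.0059]
```

>>> carry_out(
  increments=[
    [[0, 0, 0.004, 0, 0, 0], [0, 0, 0.008, 0, 0, 0], [0, 0, 0.008, 0, 0, 0]],
  ],
)

```text
clock: 6.67
eef_pos: [541.9, 100.9, 145.9]
tcp_rot: [-3.142, 0.0, 1.382]
contact_force: [-0.9, -0.2, -3.2]
opening: 0.171
```

```bash
python3 -c "
from h import *
plan(542.8,101.9,145,1.389)
"
```

```text
t 6.67 pos [541.9 100.9 145.9] rot [-3.142  0.     1.382] F [-0.9 -0.2 -3.2] open 0.171 dist 1.6
row [0.0029, 0.0017, 0.0023, -0.0001, 0.0, -0.0062]
```

>>> carry_out(
  increments=[
    [[0, 0, 0.002, 0, 0, 0], [0, 0, 0.002, 0, 0, 0], [0, 0, 0.002, 0, 0, 0], [0, 0, 0.002, 0, 0, 0]],
  ],
  hand=0.55,
)

```text
clock: 7.0
eef_pos: [542.3, 100.9, 145.6]
tcp_rot: [3.141, -0.0, 1.383]
contact_force: [0.3, -0.4, 0.2]
opening: 0.448
```

>>> carry_out(
  increments=[
    [[0, 0, -0.05, 0, 0, 0], [0, 0, -0.1, 0, 0, 0], [0, 0, -0.2, 0, 0, 0], [0, 0, -0.26, 0, 0, 0]],
  ],
)

```text
clock: 7.33
eef_pos: [542.6, 101.0, 252.2]
tcp_rot: [3.14, -0.001, 1.382]
contact_force: [1.2, 1.0, 0.3]
opening: 0.451
```

```bash
python3 -c "
from h import *
from rig import optics,nets
for n in('scene',):
    f=optics.grab_frame(n); pickle.dump(f,open('n_%s.pkl'%n,'wb'))
    cv2.imwrite('pics/h_%s.png'%n,cv2.resize(f['img'][150:210,225:325,::-1],None,fx=8,fy=8,interpolation=cv2.INTER_CUBIC))
print([(d['point'],d['confidence']) for d in nets.tip_of('poise','scene')])
plan(448,-370,240,.612)
"
```

```text
[([391.8, 172.8, 27.1], 0.74), ([537.0, 104.2, 107.2], 0.63)]
t 7.43 pos [544.5 101.3 254.1] rot [ 3.134e+00 -3.000e-03  1.383e+00] F [ 1.1  0.2 -0.6] open 0.451 dist 481.3
row [-1.2028, -0.0167, 0.0316, 0.0058, -0.0055, 0.7358]
```

View pics/h_scene.png

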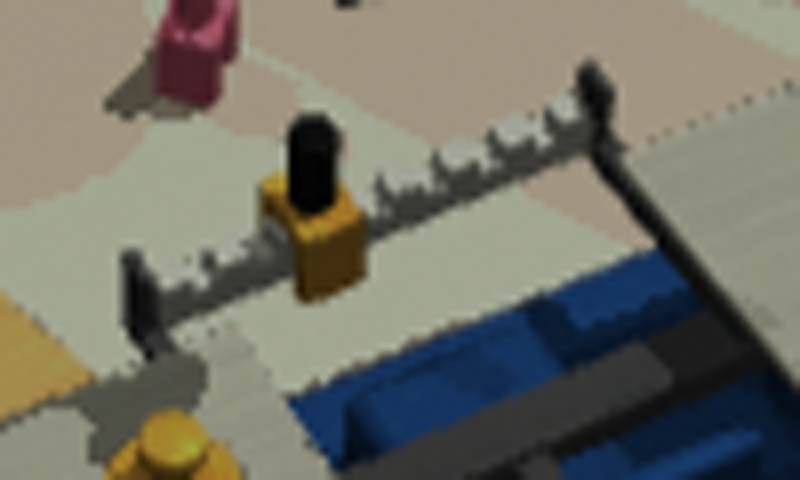

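The poise sits down on the beam in the fifth notch: two notches are free on its left, and its right corner reaches crop px ~(365,272). On to the scoop.

>>> carry_out(
  increments=[
    [[-0.1, 0, 0, 0, 0, 0.07], [-0.2, 0, 0, 0, 0, 0.14], [-0.3, 0, 0, 0, 0, 0.22], [-0.4, 0, 0, 0, 0, 0.3], [-0.5, 0, 0, 0, 0, 0.38]],
  ],
  hand=0.3,
)

```text
clock: 7.85
eef_pos: [503.5, -97.1, 248.7]
tcp_rot: [-3.141, 0.0, 0.981]
contact_force: [0.4, 0.2, -0.3]
opening: 0.702
```

```bash
python3 -c "
from h import *
plan(449,-367,220,.603)
f=pickle.load(open('n_scene.pkl','rb'))
ex=np.array([.9835,-.181,0]);ey=np.array([.181,.9835,0]);O=np.array([639.2,108.2,0])
fl=192/np.tan(np.radians(f['fov_y'])/2); C=-f['R'].T@f['t']
def hit(px,py,xs):
    d=f['R'].T@np.array([(px-f['cx'])/fl,(py-f['cy'])/fl,1]); s=(xs-(C-O)@ex)/(d@ex); X=C+s*d; return ((X-O)@ey).round(1),X[2].round(1)
g=lambda x,y,k,ox,oy,xs:hit(x/k-.5+ox,y/k-.5+oy,xs)
print(g(303,302,8,225,150,-79.5),g(366,272,8,225,150,-79.5))
"
```

```text
t 7.85 pos [503.5 -97.1 248.7] rot [-3.141  0.     0.981] F [ 0.4  0.2 -0.3] open 0.702 dist 276.9
row [-0.6366, 0.2621, 0.0717, -0.0004, 0.0003, 0.361]
(np.float64(-36.4), np.float64(80.1)) (np.float64(-12.2), np.float64(82.6))
```

>>> carry_out(
  increments=[
    [[-0.095, 0.039, 0, 0, 0, 0.07], [-0.19, 0.078, 0, 0, 0, 0.14], [-0.285, 0.117, 0, 0, 0, 0.22], [-0.38, 0.156, 0, 0, 0, 0.3], [-0.475, 0.195, 0.0, 0, 0, 0.36]],
  ],
)

```text
clock: 8.27
eef_pos: [463.3, -298.8, 248.7]
tcp_rot: [-3.141, 0.0, 0.603]
contact_force: [1.3, -0.4, 0.1]
opening: 0.701
```

```bash
python3 -c "
from h import *
plan(449,-367,160,.603)"
```

```text
t 8.27 pos [ 463.3 -298.8  248.7] rot [-3.141  0.     0.603] F [ 1.3 -0.4  0.1] open 0.701 dist 112.8
row [-0.1261, 0.1203, 0.2216, -0.0005, 0.0001, 0.0001]
```

>>> carry_out(
  increments=[
    [[-0.065, 0.06, 0.0, 0, 0, 0], [-0.126, 0.12, 0.0, 0, 0, 0], [-0.126, 0.12, 0.08, 0, 0, 0], [-0.126, 0.12, 0.16, 0, 0, 0], [-0.126, 0.12, 0.22, 0, 0, 0]],
  ],
  hand=0.35,
)

```text
clock: 8.68
eef_pos: [449.1, -365.4, 158.6]
tcp_rot: [-3.14, 0.0, 0.606]
contact_force: [0.3, 0.4, 0.6]
opening: 0.648
```

```bash
python3 -c "
from h import *
from rig import optics,nets
for n,a,b in(('scene',slice(200,310),slice(50,200)),('top',slice(150,270),slice(310,460))):
    f=optics.grab_frame(n); pickle.dump(f,open('s_%s.pkl'%n,'wb'))
    cv2.imwrite('pics/i_%s.png'%n,cv2.resize(f['img'][a,b,::-1],None,fx=5,fy=5,interpolation=cv2.INTER_CUBIC))
plan(449,-367,60,.603)
"
```

```text
t 8.78 pos [ 447.7 -363.4  156.8] rot [-3.134e+00  2.000e-03  6.070e-01] F [-1.   0.3 -0.4] open 0.65 dist 96.9
row [-0.0019, 0.0111, 0.242, -0.0074, 0.0022, 0.0039]
```

View pics/i_scene.png

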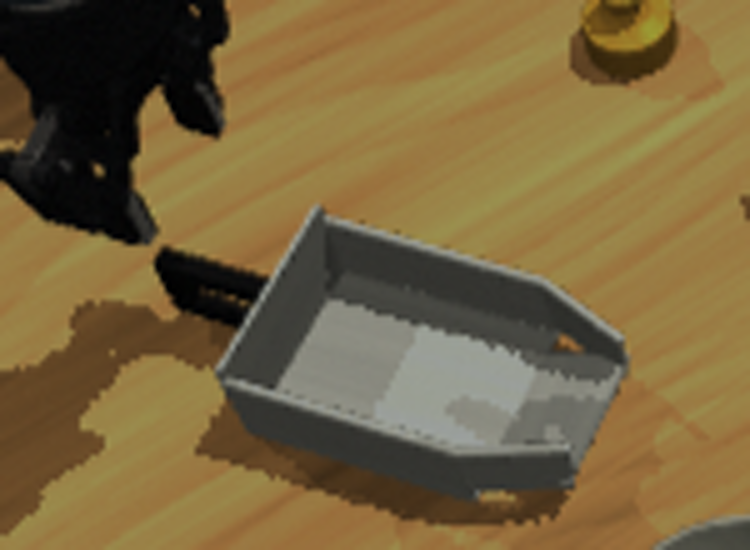

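View pics/i_top.png

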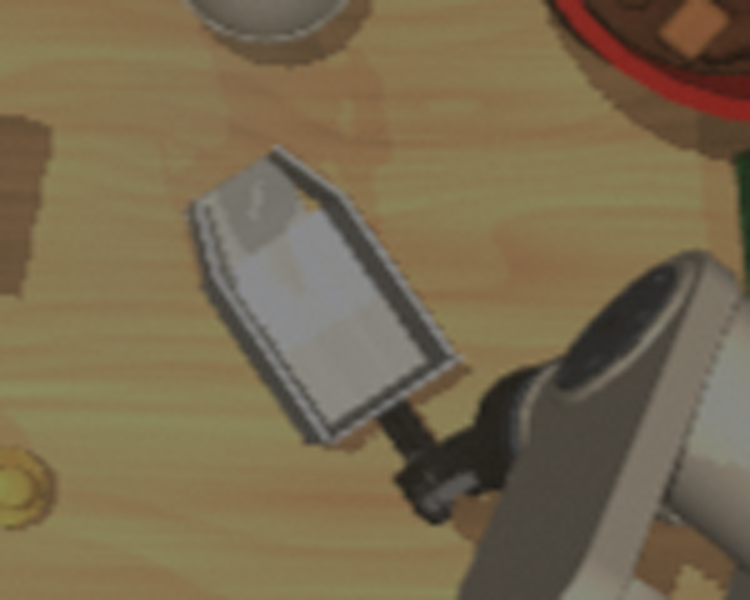

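The top view shows the gripper over the handle and in line with it (crop px ~430,475). I'll go down.

>>> carry_out(
  increments=[
    [[-0.002, 0.009, 0.07, 0, 0, 0], [-0.002, 0.009, 0.14, 0, 0, 0], [-0.002, 0.009, 0.2, 0, 0, 0], [-0.002, 0.009, 0.25, 0, 0, 0], [-0.002, 0.009, 0.25, 0, 0, 0]],
  ],
)

```text
clock: 9.2
eef_pos: [450.6, -367.3, 58.9]
tcp_rot: [-3.137, 0.001, 0.608]
contact_force: [-0.2, 1.5, -0.2]
opening: 0.65
```

```bash
python3 -c "
from h import *
from rig import optics,nets
for n,a,b in(('scene',slice(200,310),slice(50,200)),):
    f=optics.grab_frame(n); 
    cv2.imwrite('pics/j_%s.png'%n,cv2.resize(f['img'][a,b,::-1],None,fx=5,fy=5,interpolation=cv2.INTER_CUBIC))
plan(449,-367,57,.603)
"
```

```text
t 9.25 pos [ 451.4 -368.    60.8] rot [-3.139e+00  1.000e-03  6.080e-01] F [0.1 0.4 0.1] open 0.651 dist 4.6
row [-0.0034, -0.0054, 0.0095, -0.0024, 0.0007, 0.0047]
```

View pics/j_scene.png

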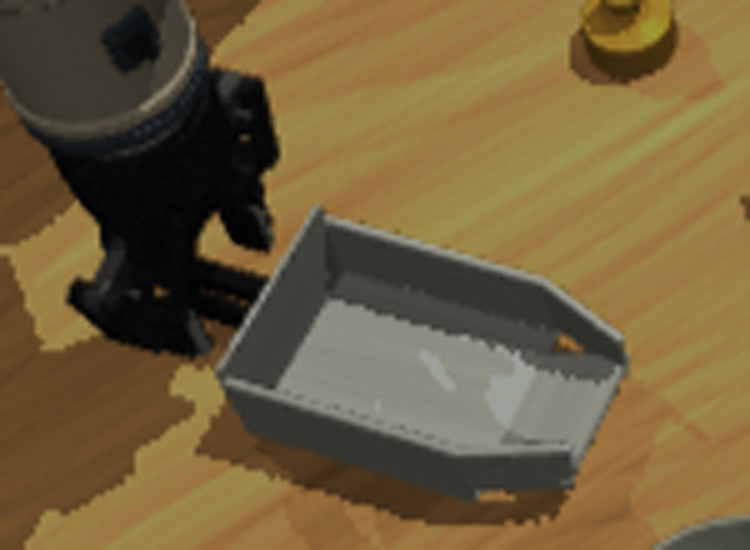

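The handle runs between the open fingers, so I'll close on it.

>>> carry_out(
  increments=[
    [[-0.002, -0.003, 0.009, 0, 0, 0], [-0.002, -0.003, 0.009, 0, 0, 0], [-0.002, -0.003, 0.009, 0, 0, 0], [-0.002, -0.003, 0.009, 0, 0, 0], [-0.002, -0.003, 0.009, 0, 0, 0]],
  ],
  hand=1,
  squeeze=40,
)

```text
clock: 9.67
eef_pos: [450.9, -368.4, 59.1]
tcp_rot: [3.14, -0.0, 0.608]
contact_force: [-1.5, 1.6, 6.0]
opening: 0.132
```

>>> carry_out(
  increments=[
    [[0, 0, 0, 0, 0, 0], [0, 0, 0, 0, 0, 0], [0, 0, 0, 0, 0, 0]],
  ],
  squeeze=110,
)

```text
clock: 9.92
eef_pos: [450.9, -368.5, 59.2]
tcp_rot: [3.14, -0.0, 0.608]
contact_force: [-2.6, 0.7, 8.4]
opening: 0.12
```

Gripped (opening ~11 mm). Lift slowly, then look.

>>> carry_out(
  increments=[
    [[0, 0, -0.01, 0, 0, 0], [0, 0, -0.03, 0, 0, 0], [0, 0, -0.06, 0, 0, 0], [0, 0, -0.1, 0, 0, 0], [0, 0, -0.15, 0, 0, 0]],
  ],
)

```text
clock: 10.33
eef_pos: [450.0, -367.7, 118.5]
tcp_rot: [-3.14, 0.0, 0.608]
contact_force: [-0.1, -0.3, -2.7]
opening: 0.113
```

```bash
python3 -c "
from h import *
from rig import optics,nets
for n,a,b in(('scene',slice(170,310),slice(50,200)),):
    f=optics.grab_frame(n); 
    cv2.imwrite('pics/k_%s.png'%n,cv2.resize(f['img'][a,b,::-1],None,fx=4,fy=4,interpolation=cv2.INTER_CUBIC))
plan(449,-367,260,.603)
W=cloud(f)
"
```

```text
t 10.38 pos [ 451.9 -369.3  122.8] rot [ 3.137e+00 -1.000e-03  6.080e-01] F [ 1.3 -0.6  1.3] open 0.115 dist 137.3
row [-0.0023, -0.0073, -0.3432, 0.0041, -0.0011, 0.0044]
```

View pics/k_scene.png

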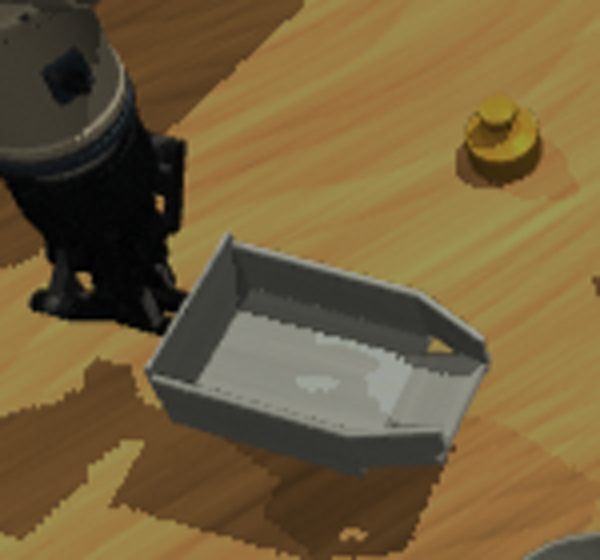

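>>> carry_out(
  increments=[
    [[0, 0, -0.07, 0, 0, 0], [0, 0, -0.15, 0, 0, 0], [0, 0, -0.25, 0, 0, 0], [0, 0, -0.32, 0, 0, 0], [0, 0, -0.36, 0, 0, 0]],
  ],
)

```text
clock: 10.8
eef_pos: [451.5, -368.9, 266.4]
tcp_rot: [3.136, -0.001, 0.608]
contact_force: [0.5, -1.6, -2.0]
opening: 0.111
```

>>> carry_out(
  increments=[
    [[0, 0, 0, 0, 0, 0], [0, 0, 0, 0, 0, 0]],
  ],
)

```text
clock: 10.97
eef_pos: [450.6, -368.2, 262.5]
tcp_rot: [3.14, -0.0, 0.608]
contact_force: [-0.9, 0.2, -2.8]
opening: 0.113
```

```bash
cat >> h.py <<'E'
def scoopfit(f,s):
    # floor plane of scoop in tool frame
    W=cloud(f).reshape(-1,3); W=W[~np.isnan(W[:,0])]
    R0=Ro.from_euler('xyz',s["tcp_rot"]); L=R0.inv().apply(W-s["eef_pos"])
    # tool: x to spout, z down. floor interior: x 40..140, |y|<35, z 45..75
    m=(L[:,0]>35)&(L[:,0]<140)&(abs(L[:,1])<33)&(L[:,2]>35)&(L[:,2]<75); Q=L[m]
    for _ in range(4):
        A=np.c_[Q[:,:2],np.ones(len(Q))]; c=np.linalg.lstsq(A,Q[:,2],rcond=None)[0]; res=Q[:,2]-A@c; Q=Q[abs(res)<4]
    print("floor n",len(Q),"dz/dx",c[0].round(4),"dz/dy",c[1].round(4),"z0 at tcp",c[2].round(1),"res",res.std().round(2))
    n=(L[:,0]>20)&(L[:,0]<230)&(abs(L[:,1])<70)&(L[:,2]>-20)&(L[:,2]<75); P=L[n].astype(np.float32)
    r=cv2.minAreaRect(P[:,:2]); print("rect",np.round(r[0],1),np.round(r[1],1),round(r[2],2),"x",P[:,0].min().round(1),P[:,0].max().round(1))
E
python3 -c "
from h import *
from rig import optics,sense
for n in('scene','top'):
    f=optics.grab_frame(n); pickle.dump(f,open('l_%s.pkl'%n,'wb'))
    s=sense(); scoopfit(f,s)
plan(449,-367,260,.603)
"
```

```text
floor n 981 dz/dx 0.0056 dz/dy -0.0017 z0 at tcp 55.1 res 1.48Traceback (most recent call last):
  File "<string>", line 6, in <module>
    s=sense(); scoopfit(f,s)
               ~~~~~~~~^^^^^
  File "h.py", line 30, in scoopfit
    r=cv2.minAreaRect(P[:,:2]); print("rect",np.round(r[0],1),np.round(r[1],1),round(r[2],2),"x",P[:,0].min().round(1),P[:,0].max().round(1))
cv2.error: OpenCV(4.12.0) /io/opencv/modules/imgproc/src/convhull.cpp:143: error: (-215:Assertion failed) total >= 0 && (depth == CV_32F || depth == CV_32S) in function 'convexHull'
```

```bash
sed -i 's/cv2.minAreaRect(P\[:,:2\])/cv2.minAreaRect(np.ascontiguousarray(P[:,:2]))/' h.py
python3 -c "
from h import *
from rig import optics,sense,nets
s=sense()
scoopfit(pickle.load(open('l_scene.pkl','rb')),s)
f=optics.grab_frame('top'); s=sense(); scoopfit(f,s); R0=Ro.from_euler('xyz',s['tcp_rot'])
for t in('scoop','scoop_spout','scoop_handle'): print(t,[(R0.inv().apply(np.array(d['point'])-s['eef_pos']).round(1),round(d['confidence'],2)) for d in nets.tip_of(t,'top')])
plan(641,131,262,1.389)
"
```

```text
floor n 981 dz/dx 0.0056 dz/dy -0.0017 z0 at tcp 55.1 res 1.48
rect [112.8   1.5] [104.1 184.2] 88.94 x 20.6 205.5
floor n 825 dz/dx 0.0072 dz/dy -0.0057 z0 at tcp 55.5 res 1.81
rect [1.123e+02 1.000e-01] [104.2 184.6] 89.92 x 20.0 204.6
scoop [(array([ 333.5, -186.2,  145.8]), 0.17)]
scoop_spout [(array([201.8,  -3.7,  30. ]), 0.81), (array([ 442. , -723.9,  263.9]), 0.58)]
scoop_handle [(array([-5.7,  4.1,  1.9]), 0.73), (array([ 425.2, -280.8,  263.1]), 0.16)]
t 11.22 pos [ 449.8 -367.5  260. ] rot [-3.139e+00  1.000e-03  6.080e-01] F [-0.  -0.7 -2. ] open 0.114 dist 534.0
row [1.104, -0.7504, -0.0039, -0.0028, -0.0003, -0.7462]
```

The scoop is held level (tilt ~0.006). I'll carry it across to the goods platform.

>>> carry_out(
  increments=[
    [[0.06, -0.04, 0, 0, 0, -0.05], [0.13, -0.088, 0, 0, 0, -0.12], [0.2, -0.136, 0, 0, 0, -0.2], [0.27, -0.184, 0, 0, 0, -0.28], [0.34, -0.231, 0, 0, 0, -0.36]],
  ],
)

```text
clock: 11.63
eef_pos: [509.2, -213.0, 260.6]
tcp_rot: [-3.14, 0.0, 0.988]
contact_force: [-0.5, -1.3, -2.6]
opening: 0.114
```

```bash
python3 -c "
from h import *
plan(644,135.6,262,1.389)"
```

```text
t 11.63 pos [ 509.2 -213.   260.6] rot [-3.14   0.     0.988] F [-0.5 -1.3 -2.6] open 0.114 dist 373.7
row [0.9131, -0.1981, -0.0034, -0.0017, -0.0001, -0.3827]
```

>>> carry_out(
  increments=[
    [[0.08, -0.017, 0, 0, 0, -0.07], [0.16, -0.034, 0, 0, 0, -0.14], [0.25, -0.054, 0, 0, 0, -0.22], [0.34, -0.074, 0, 0, 0, -0.3], [0.43, -0.093, 0, 0, 0, -0.37]],
  ],
)

```text
clock: 12.05
eef_pos: [573.5, -48.9, 260.6]
tcp_rot: [-3.14, 0.0, 1.376]
contact_force: [0.6, -0.3, -1.6]
opening: 0.118
```

```bash
python3 -c "
from h import *
plan(644,135.6,262,1.389)"
```

```text
t 12.05 pos [573.5 -48.9 260.6] rot [-3.14   0.     1.376] F [ 0.6 -0.3 -1.6] open 0.118 dist 197.6
row [0.4867, 0.0838, -0.0036, -0.0015, 0.0002, -0.0122]
```

>>> carry_out(
  increments=[
    [[0.1, 0.017, 0, 0, 0, 0], [0.2, 0.034, 0, 0, 0, 0], [0.3, 0.051, 0, 0, 0, 0], [0.38, 0.065, 0, 0, 0, 0], [0.44, 0.076, 0, 0, 0, 0]],
  ],
)

```text
clock: 12.47
eef_pos: [638.4, 118.9, 260.3]
tcp_rot: [-3.14, -0.0, 1.374]
contact_force: [-0.5, -0.3, -1.6]
opening: 0.113
```

>>> carry_out(
  increments=[
    [[0.02, 0.004, 0, 0, 0, 0], [0.03, 0.006, 0, 0, 0, 0], [0.03, 0.006, 0, 0, 0, 0]],
  ],
)

```text
clock: 12.72
eef_pos: [642.5, 127.3, 260.6]
tcp_rot: [-3.14, 0.001, 1.373]
contact_force: [0.3, -0.5, -2.4]
opening: 0.117
```

```bash
python3 -c "
from h import *
plan(644,135.6,262,1.389)
from rig import optics,sense,nets
s=sense()
for n in('scene','top'):
    f=optics.grab_frame(n); scoopfit(f,s); pickle.dump(f,open('o_%s.pkl'%n,'wb'))
    cv2.imwrite('pics/o_%s.png'%n,cv2.resize(f['img'][60:260,130:400,::-1],None,fx=2.9,fy=2.9,interpolation=cv2.INTER_CUBIC))
"
```

```text
t 12.72 pos [642.5 127.3 260.6] rot [-3.140e+00  1.000e-03  1.373e+00] F [ 0.3 -0.5 -2.4] open 0.117 dist 8.6
row [0.0211, -0.0003, -0.0036, -0.0015, 0.0008, -0.0153]
floor n 354 dz/dx 0.0057 dz/dy 0.0003 z0 at tcp 56.5 res 1.53
rect [110.8   1.5] [103.9 181.2] 89.66 x 20.2 201.4
floor n 241 dz/dx -0.0117 dz/dy 0.0073 z0 at tcp 57.9 res 1.85
rect [115.4   0.2] [101.3 175.9] 89.82 x 27.3 203.4
```

View pics/o_scene.png

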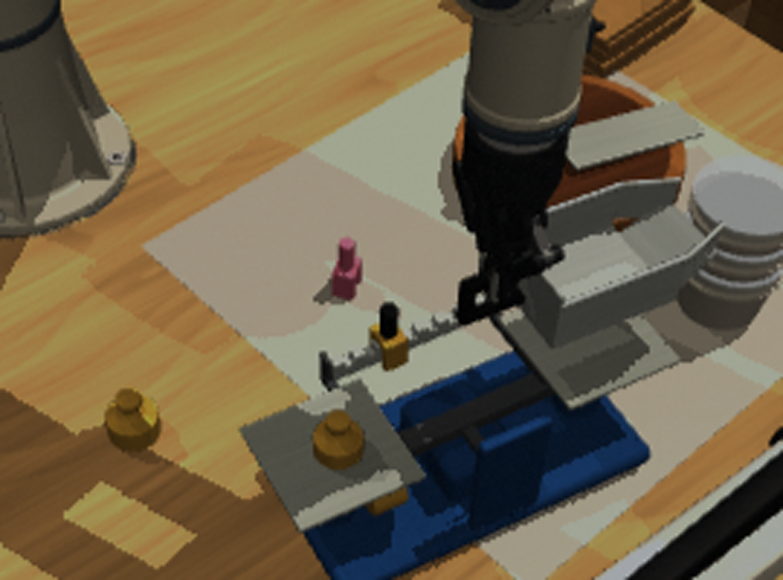

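View pics/o_top.png

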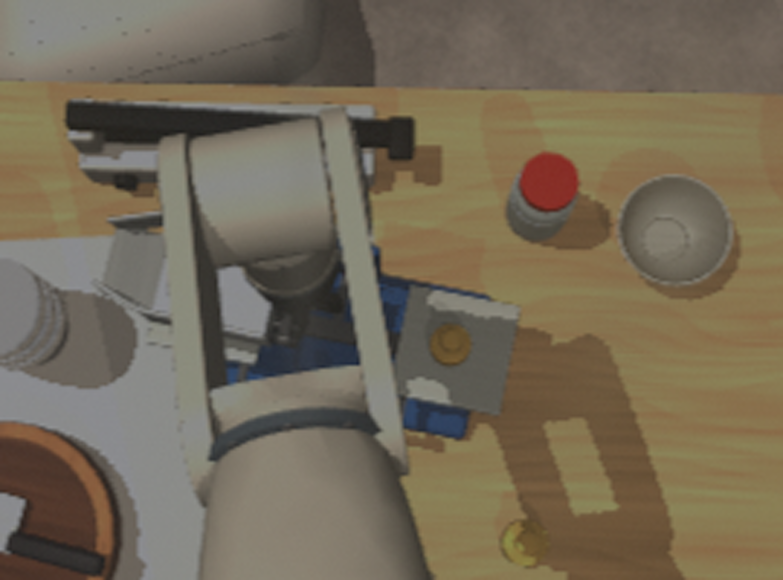

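The scoop hovers over the platform with its spout outward, and the poise still sits in its notch. I'll correct 8 mm and lower in steps.

>>> carry_out(
  increments=[
    [[0.021, 0, 0, 0, 0, -0.015], [0.021, 0, 0.05, 0, 0, -0.015], [0.021, 0, 0.1, 0, 0, -0.015], [0.021, 0, 0.15, 0, 0, -0.015], [0.021, 0, 0.17, 0, 0, -0.015]],
  ],
)

```text
clock: 13.23
eef_pos: [643.0, 134.5, 191.2]
tcp_rot: [-3.138, 0.001, 1.387]
contact_force: [-0.8, -0.2, -2.0]
opening: 0.115
```

>>> carry_out(
  increments=[
    [[0, 0, 0, 0, 0, 0], [0, 0, 0, 0, 0, 0]],
  ],
)

```text
clock: 13.4
eef_pos: [644.6, 135.0, 194.1]
tcp_rot: [-3.141, 0.0, 1.387]
contact_force: [-0.5, -0.9, -2.7]
opening: 0.114
```

```bash
python3 -c "
from h import *
plan(644,135.6,178,1.389)
from rig import optics,sense,nets
s=sense()
for n in('scene',):
    f=optics.grab_frame(n); scoopfit(f,s)
    cv2.imwrite('pics/p_%s.png'%n,cv2.resize(f['img'][110:240,240:390,::-1],None,fx=5,fy=5,interpolation=cv2.INTER_CUBIC)[:600])
    W=cloud(f)
    P=inbox(W,585,740,165,310,110,128);print(len(P),np.median(P[:,2]))
"
```

```text
t 13.4 pos [644.6 135.  194.1] rot [-3.141  0.     1.387] F [-0.5 -0.9 -2.7] open 0.114 dist 16.1
row [0.0012, -0.0017, 0.0401, -0.0001, 0.0, -0.0015]
floor n 345 dz/dx 0.0064 dz/dy -0.0097 z0 at tcp 56.1 res 1.59
rect [111.2   4.7] [181.5 111.7] 0.35 x 20.4 201.8
288 119.21123496140581
```

View pics/p_scene.png

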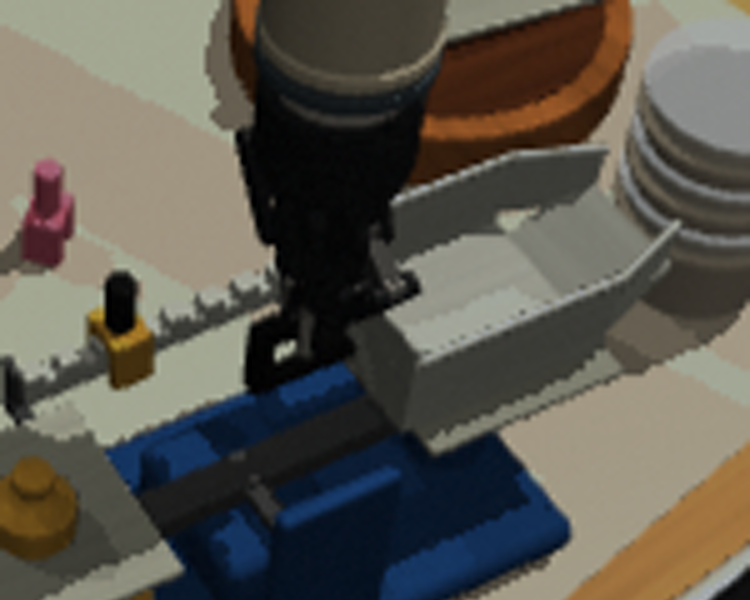

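>>> carry_out(
  increments=[
    [[0.001, -0.001, 0.006, 0, 0, 0], [0.001, -0.001, 0.012, 0, 0, 0], [0.001, -0.001, 0.018, 0, 0, 0], [0.001, -0.001, 0.024, 0, 0, 0], [0.001, -0.001, 0.028, 0, 0, 0]],
  ],
)

```text
clock: 13.87
eef_pos: [644.1, 135.8, 182.3]
tcp_rot: [-3.142, -0.0, 1.388]
contact_force: [-0.7, -0.4, -2.8]
opening: 0.117
```

>>> carry_out(
  increments=[
    [[0, 0, 0, 0, 0, 0], [0, 0, 0.002, 0, 0, 0]],
  ],
)

```text
clock: 14.03
eef_pos: [644.2, 135.9, 181.7]
tcp_rot: [3.142, -0.0, 1.388]
contact_force: [0.3, -0.2, -1.6]
opening: 0.116
```

>>> carry_out(
  increments=[
    [[0, 0, 0.003, 0, 0, 0], [0, 0, 0.006, 0, 0, 0], [0, 0, 0.006, 0, 0, 0]],
  ],
)

```text
clock: 14.28
eef_pos: [644.1, 135.8, 179.1]
tcp_rot: [-3.142, -0.0, 1.388]
contact_force: [-0.2, 0.2, -0.8]
opening: 0.109
```

>>> carry_out(
  increments=[
    [[0, 0, 0.002, 0, 0, 0], [0, 0, 0.004, 0, 0, 0], [0, 0, 0.004, 0, 0, 0]],
  ],
)

```text
clock: 14.53
eef_pos: [644.3, 135.8, 178.0]
tcp_rot: [3.141, -0.0, 1.388]
contact_force: [-0.8, -0.5, 2.5]
opening: 0.114
```

There is contact at z≈178 (about 5 N). I'll ease the grip and open.

>>> carry_out(
  increments=[
    [[0, 0, 0, 0, 0, 0], [0, 0, 0, 0, 0, 0], [0, 0, 0, 0, 0, 0]],
  ],
  squeeze=20,
)

```text
clock: 14.78
eef_pos: [644.2, 135.8, 177.9]
tcp_rot: [3.141, -0.0, 1.388]
contact_force: [-0.6, -1.4, 1.1]
opening: 0.117
```

>>> carry_out(
  increments=[
    [[0, 0, 0, 0, 0, 0], [0, 0, 0, 0, 0, 0], [0, 0, 0, 0, 0, 0], [0, 0, 0, 0, 0, 0]],
  ],
  hand=0.6,
)

```text
clock: 15.12
eef_pos: [644.1, 135.9, 177.6]
tcp_rot: [-3.142, -0.0, 1.388]
contact_force: [-0.8, -0.0, 0.3]
opening: 0.4
```

```bash
python3 -c "
from h import *
plan(644,135.6,178,1.389)
from rig import optics,sense,nets
s=sense()
for n in('scene',):
    f=optics.grab_frame(n); scoopfit(f,s)
    cv2.imwrite('pics/q_%s.png'%n,cv2.resize(f['img'][110:240,240:390,::-1],None,fx=5,fy=5,interpolation=cv2.INTER_CUBIC)[:600])
"
```

```text
t 15.12 pos [644.1 135.9 177.6] rot [-3.142 -0.     1.388] F [-0.8 -0.   0.3] open 0.4 dist 0.6
row [-0.0009, -0.0002, -0.0011, -0.0, -0.0001, -0.0011]
floor n 331 dz/dx 0.0075 dz/dy 0.0138 z0 at tcp 54.6 res 1.69
rect [111.    4.1] [115.7 181.7] 89.85 x 20.2 201.8
```

View pics/q_scene.png

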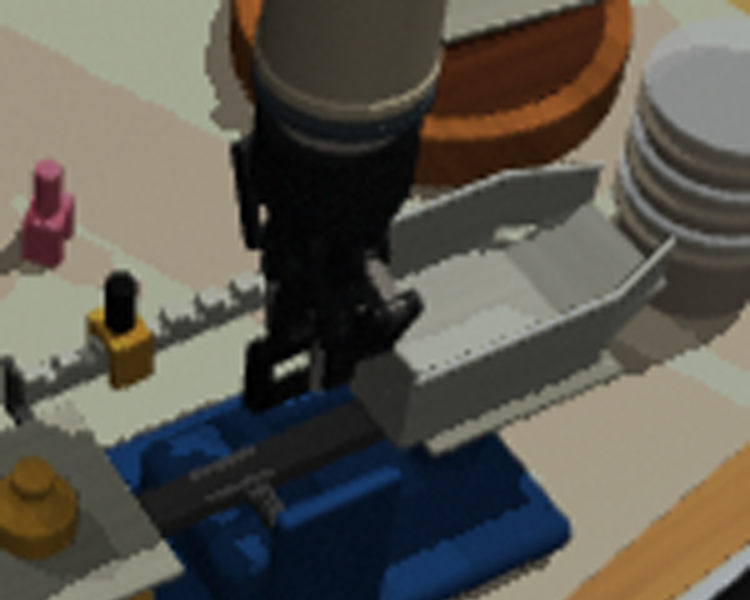

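The scoop rests on the platform and the fingers are clear of the handle. Going straight up.

>>> carry_out(
  increments=[
    [[0, 0, -0.02, 0, 0, 0], [0, 0, -0.06, 0, 0, 0], [0, 0, -0.12, 0, 0, 0], [0, 0, -0.2, 0, 0, 0], [0, 0, -0.28, 0, 0, 0]],
  ],
)

```text
clock: 15.58
eef_pos: [643.7, 135.8, 290.9]
tcp_rot: [-3.141, 0.0, 1.388]
contact_force: [0.4, 0.4, 0.3]
opening: 0.399
```

>>> carry_out(
  increments=[
    [[-0.1, 0, 0, 0, 0, 0], [-0.2, 0, 0, 0, 0, 0], [-0.3, 0, 0, 0, 0, 0], [-0.4, -0.05, 0, 0, 0, 0], [-0.5, -0.1, 0, 0, 0, 0]],
  ],
)

```text
clock: 16.0
eef_pos: [571.5, -50.3, 290.2]
tcp_rot: [3.141, 0.0, 1.388]
contact_force: [0.5, -0.4, -0.7]
opening: 0.406
```

>>> carry_out(
  increments=[
    [[-0.1, -0.03, 0, 0, 0, 0], [-0.2, -0.06, 0, 0, 0, 0], [-0.3, -0.1, 0, 0, 0, 0], [-0.4, -0.13, 0, 0, 0, 0], [-0.45, -0.15, 0, 0, 0, 0]],
  ],
)

```text
clock: 16.42
eef_pos: [478.4, -217.7, 290.6]
tcp_rot: [3.141, 0.001, 1.387]
contact_force: [0.8, -0.1, -0.0]
opening: 0.4
```

```bash
python3 -c "
from h import *
from rig import optics,sense,nets
fs={}
for n in('scene','top'):
    f=optics.grab_frame(n); fs[n]=f
    cv2.imwrite('pics/z_%s.png'%n,cv2.resize(f['img'][70:240,150:400,::-1],None,fx=3.1,fy=3.1,interpolation=cv2.INTER_CUBIC))
    for t in('scoop','scoop_spout','poise','counterpoise','weight_platform'): print(n,t,[(np.round(d['point'],1).tolist(),round(d['confidence'],2)) for d in nets.tip_of(t,n)][:2])
ex=np.array([.9835,-.181,0]);ey=np.array([.181,.9835,0]);O=np.array([639.2,108.2,0])
for n,f in fs.items():
    W=cloud(f).reshape(-1,3);W=W[~np.isnan(W[:,0])]
    S=np.c_[(W-O)@ex,(W-O)@ey,W[:,2]]
    m=(S[:,2]>135)&(S[:,2]<190)&(abs(S[:,0])<90)&(S[:,1]>40)&(S[:,1]<250); Q=S[m]
    r=cv2.minAreaRect(np.ascontiguousarray(Q[:,:2].astype(np.float32)));print(n,r,Q[:,1].max(),Q[:,2].max())
    F=S[(abs(S[:,0])<33)&(S[:,1]>75)&(S[:,1]<170)&(S[:,2]>110)&(S[:,2]<140)]
    A=np.c_[F[:,:2],np.ones(len(F))];c=np.linalg.lstsq(A,F[:,2],rcond=None)[0];print('floor',c,len(F),F[:,2].mean())
    for lo,hi in((105,116),):
        P=inbox(W,545,690,-90,50,lo,hi);print('wp z',np.median(P[:,2]))
print(sense()['clock'],sense()['eef_pos'])
"
```

```text
scene scoop [([661.5, 237.1, 122.4], 0.92)]
scene scoop_spout [([676.8, 331.0, 148.4], 0.77), ([638.3, 105.0, -0.3], 0.47)]
scene poise [([540.4, 105.9, 105.8], 0.65), ([555.1, 190.3, 101.6], 0.56)]
scene counterpoise [([619.0, -17.3, 113.6], 0.64)]
scene weight_platform [([613.8, -20.5, 113.4], 0.88)]
top scoop [([663.5, 238.4, 119.2], 0.56)]
top scoop_spout [([677.8, 335.8, 151.9], 0.66), ([639.0, 111.5, -4.7], 0.16)]
top poise [([391.8, 171.4, 24.9], 0.63), ([543.1, 99.9, 102.5], 0.46)]
top counterpoise [([621.9, -15.8, 106.5], 0.54)]
top weight_platform [([614.7, -24.9, 111.7], 0.96), ([559.2, 191.5, 106.8], 0.49)]
scene ((1.30987548828125, 135.00604248046875), (104.033935546875, 189.89227294921875), 0.49464359879493713) 230.2121990920577 184.39495845740421
floor [-2.35776200e-03  8.15063387e-03  1.21481728e+02] 395 122.57104880646617
wp z 112.58426381260469
top ((0.010013580322265625, 135.9082489013672), (102.05179595947266, 190.97865295410156), 0.2778281271457672) 231.2251640687081 187.5025062442377
floor [-2.99134818e-03 -1.02535452e-03  1.22276645e+02] 639 122.15125950268147
wp z 112.31476332889247
17.0167 [ 480.6469698  -214.13730689  289.63191518]
```

View pics/z_scene.png

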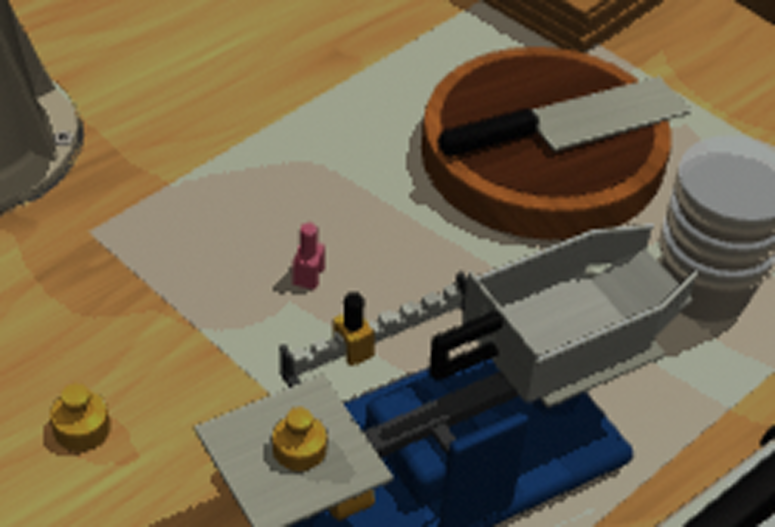

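View pics/z_top.png

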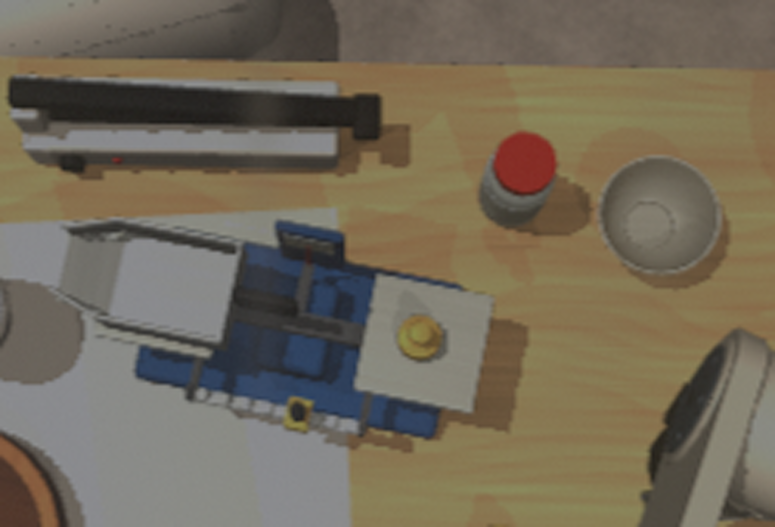

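```bash
python3 -c "
from h import *
from rig import optics
fs={n:optics.grab_frame(n) for n in('scene','top')}
ex=np.array([.9835,-.181,0]);ey=np.array([.181,.9835,0]);O=np.array([639.2,108.2,0])
for lab,get in(('old',lambda n:pickle.load(open(n+'0.pkl','rb'))),('new',lambda n:fs[n])):
  for n in fs:
    W=cloud(get(n)).reshape(-1,3);W=W[~np.isnan(W[:,0])]
    S=np.c_[(W-O)@ex,(W-O)@ey,W[:,2]]
    K=S[(abs(S[:,0]+95)<14)&(S[:,1]>-60)&(S[:,1]<74)&(S[:,2]>122)&(S[:,2]<165)]
    print(lab,n,len(K),K.mean(0).round(1),np.sort(K[:,2])[-6:].round(1))
cv2.imwrite('pics/y1.png',cv2.resize(fs['scene']['img'][150:195,235:310,::-1],None,fx=10,fy=10,interpolation=cv2.INTER_CUBIC))
cv2.imwrite('pics/y2.png',cv2.resize(fs['top']['img'][185:215,205:275,::-1],None,fx=11,fy=11,interpolation=cv2.INTER_CUBIC))
"
```

```text
old scene 61 [-91.1  60.4 139.6] [149.2 149.3 150.3 150.6 151.1 152.1]
old top 28 [-96.   62.8 145.5] [151.1 151.7 152.  152.9 153.9 154.4]
new scene 59 [-90.5 -28.7 139.4] [147.9 148.  148.1 149.6 149.7 149.9]
new top 26 [-95.6 -25.5 145. ] [149.  149.2 149.3 149.5 149.7 149.9]
```

View pics/y1.png

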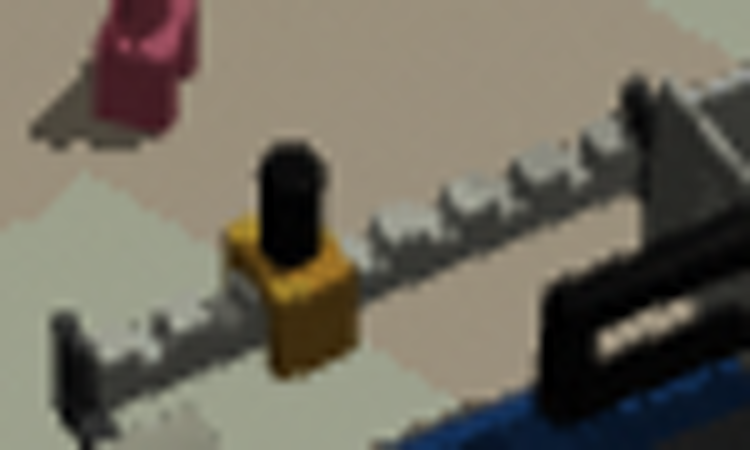

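View pics/y2.png

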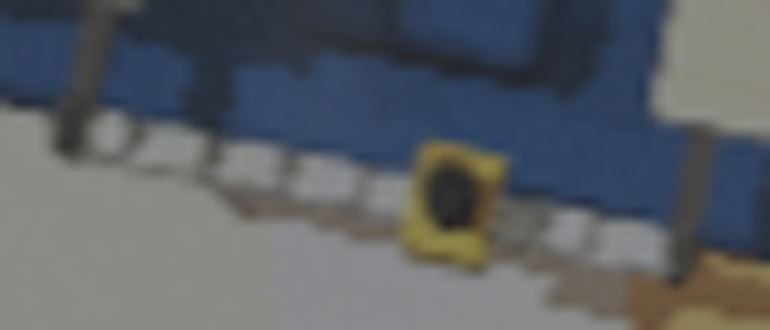

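```bash
python3 -c "
from rig import r,sense
print(r.sign_off(), sense()['clock'])"
```

```text
the job is handed in; nothing more can be done
the job is handed in; nothing more can be done
```

The poise is in the 200 g notch and the scoop stands in the middle of the goods platform. The job was handed in at about 17 s, and no verdict was reported.

- **Poise:** I lifted it about 17 mm by the knob, moved it 88 mm along the beam and lowered it until the key was in the notch. The depth images put the shift at 88 mm. Four free notches show on its goods side and its height matches being fully seated, so it is in the fifth notch.
- **Scoop:** I picked it up by the handle and lowered it until about 5 N of contact, then eased the grip and opened. By depth, the spout lip puts it within about 1 mm of the platform's centre lengthwise, and it is 0–1.3 mm off across. It is within 0.01 rad of straight and level within 0.01 rad, with the spout outward.
- **Everything else:** In the last images the counterpoise is within 4–5 mm of its first reading by the network, which is its usual error. The other things look unmoved by eye. The arm was clear of the scene at hand-in.
- **Disagreements:** The poise network also reported weaker false hits, on the pink look-alike and near the zero notch. The images and depth contradicted these, so I ignored them.

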